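# Build up the kart clutch on the crank stub

## Task

Fit the kart clutch onto the upright crank stub of the crankcase: first the plain collar, then the sprocket with its boss up, then the drum with its open side up, then the hub down inside the drum, each fully down and flat on the one before. Lower each part down the stub and let go of it before fetching the next, without dropping it, and leave the other parts on the bench where they are.

Things in the scene. Friction and masses are not known exactly. Their poses are not given: they have to be found in the camera images.
- crankcase: Fixed grey aluminium crankcase, 130 x 130 mm block 50 mm high with a round deck 116 mm across, its flat top 70 mm above the bench. In its middle stands a steel crank stub, diameter 14 mm, 60 mm tall (last 7 mm tapered to 7 mm). Origin: on the stub's axis at bench level, z up. It is left or right of the loose parts; a finned hollow cylinder barrel, 85 mm high, is fixed on the other side.
- collar: Plain steel collar (thick ring), outer diameter 36, hole 21, height 14 mm. Lies flat. Origin: centre of its underside, z up along its axis. First on the stub, resting on the deck.
- sprocket: Steel chain sprocket: toothed plate 8 mm thick, diameter 67 mm over the teeth, with a round boss of diameter 34 mm standing 14 mm above the plate (total height 22 mm), hole 21 mm right through. Lies plate down, boss up; grip the boss. Origin: centre of its underside, z up along its axis. Second, resting on the collar.
- drum: Steel clutch drum, a shallow round cup, outer diameter 64, height 20 mm, wall 4 mm, floor 5 mm thick with a 21 mm hole. Stands open side up; grip it across the outside. Origin: centre of its underside, z up along its axis. Third, resting on the sprocket's boss.
- hub: Steel clutch hub: flange of diameter 40 mm, 8 mm thick, with a sleeve of diameter 30 mm rising above it to a total height of 40 mm, hole 21 mm right through. Stands flange down; grip the sleeve near its top. Origin: centre of its underside, z up along its axis. Last, resting on the drum's floor inside its 56 mm wide cup; its top then stands 25 mm above the drum's rim.
- piston: Bystander, leave alone: solid-topped grey aluminium piston standing upright, diameter 48, height 48 mm, with one ring groove. Origin: centre of its underside.
- bearing: Bystander, leave alone: ball bearing lying flat, outer diameter 52, bore 20, height 14 mm, with two races and balls seen between them. Origin: centre of its underside.
- socket: Bystander, leave alone: wrench socket standing upright, diameter 28, height 60 mm, with a narrower top showing a small black square. Origin: centre of its underside.
- gudgeon: Bystander, leave alone: solid steel gudgeon pin standing upright, diameter 16, height 50 mm. Origin: centre of its underside.

How it is judged:
On the way, in this order (a step that is already met when the one before it is completed fails the run):
1. the collar is on the stub, flat on the deck, released (horizontal distance between collar and crankcase below 0.008 m and z of collar in the frame of crankcase between 0.066 and 0.074 m and angle between collar's own z axis and vertical below 0.1 rad and linear speed of collar below 0.02 m/s and contact force between the fingers and collar below 0.2 N), for 0.2 s.
2. then the sprocket is on the collar, boss up, released (horizontal distance between sprocket and crankcase below 0.008 m and z of sprocket in the frame of crankcase between 0.08 and 0.088 m and angle between sprocket's own z axis and vertical below 0.1 rad and linear speed of sprocket below 0.02 m/s and contact force between the fingers and sprocket below 0.2 N), for 0.2 s.
3. then the drum is on the sprocket's boss, open side up, released (horizontal distance between drum and crankcase below 0.008 m and z of drum in the frame of crankcase between 0.102 and 0.11 m and angle between drum's own z axis and vertical below 0.1 rad and linear speed of drum below 0.02 m/s and contact force between the fingers and drum below 0.2 N), for 0.2 s.
4. then the hub is inside the drum, released (horizontal distance between hub and crankcase below 0.008 m and z of hub in the frame of crankcase between 0.107 and 0.115 m and angle between hub's own z axis and vertical below 0.1 rad and linear speed of hub below 0.02 m/s and contact force between the fingers and hub below 0.2 N), for 0.2 s.
At the end, for the whole second after the job is handed in: On the crank stub, from the deck up: collar, sprocket, drum, hub, each with its axis within 8 mm of the stub's axis, within 4 mm of its seated height (undersides 0, 14, 36 and 41 mm above the deck), upright within 0.1 rad, released and at rest (all of step 1 and all of step 2 and all of step 3 and all of step 4); the robot touches nothing.
It fails at once if a clutch part is dropped down the stub (falls at more than 0.6 m/s within 30 mm of its axis) ((horizontal distance between collar and crankcase below 0.03 m and z of collar in the frame of crankcase below 0.15 m and linear speed of collar above 0.6 m/s) or (horizontal distance between sprocket and crankcase below 0.03 m and z of sprocket in the frame of crankcase below 0.15 m and linear speed of sprocket above 0.6 m/s) or (horizontal distance between drum and crankcase below 0.03 m and z of drum in the frame of crankcase below 0.15 m and linear speed of drum above 0.6 m/s) or (horizontal distance between hub and crankcase below 0.03 m and z of hub in the frame of crankcase below 0.15 m and linear speed of hub above 0.6 m/s)).
It fails at once if the piston is moved more than 25 mm or knocked over (distance of piston from where it was at the start of the episode above 0.025 m or angle between piston's own z axis and vertical above 0.5 rad).
It fails at once if the bearing is moved more than 25 mm or knocked over (distance of bearing from where it was at the start of the episode above 0.025 m or angle between bearing's own z axis and vertical above 0.5 rad).
It fails at once if the socket is moved more than 25 mm or knocked over (distance of socket from where it was at the start of the episode above 0.025 m or angle between socket's own z axis and vertical above 0.5 rad).
It fails at once if the gudgeon is moved more than 25 mm or knocked over (distance of gudgeon from where it was at the start of the episode above 0.025 m or angle between gudgeon's own z axis and vertical above 0.5 rad).
It also fails if it takes over 118 s, if anything falls off the work surface, if the arm or the gripper's body presses on something with over 40 N, if the wrist force passes 120 N, or if a joint passes its speed limit or range.

## Robot

A 6-joint arm with a two-finger parallel gripper is mounted at the origin on the work surface. World frame = base frame: x ahead of the robot, y to its left, z up, the work surface at z = 0. Lengths are in m, angles in rad, forces in N, time in s.
With the tool pointing down it reaches from about 0.275 to 0.725 m from the base axis. Payload 5.6 kg.
Tool frame: the origin (TCP) lies midway between the tips of the shut fingers; the grasp point (between the pads) lies 19 mm behind it (hold_point_z is the distance from the TCP to the grasp point, in m); x points along the fingers, y is the direction in which the jaws open and shut, and the axes are right-handed (so a half turn about x gives the same grasp; the last joint's range is limited). The gripper opens to 85 mm and grips with 20 to 120 N. Pads are 22 mm wide; open, the fingers measure 114 mm over their backs; the gripper's body (76 mm by 85 mm) begins 54 mm behind the grasp point. The pads swing forward as they close: fully open they stand 13 mm farther back than shut.
Start: joints at [1.503, 0.255, 0.108, 0, -1.424, -0.285], TCP at [0.19, 0.516, 0.231] pointing down, gripper open.
Joint ranges: [-2.95, 2.95], [-1.21, 1.97], [-1.09, 1.5], [-2.87, 1.71], [-2.94, -0.07], [-3.05, 3.05]. Speed limits (rad/s): [2.57, 2.57, 3.14, 3.14, 3.14, 3.14].

## Interface

Orientations are given as [roll, pitch, yaw] about the fixed x, y, z axes, in that order (R = Rz(yaw) Ry(pitch) Rx(roll)).
In Python, from station import * gives the robot as it stands.
- The arm moves only by the tool carry_out, never from a script. Its argument "rows" is a list of rows, each a list of 7 numbers: the closure, from -1 (fully open) to 1 (shut), so that 0 is half open, then the shift along the tool's x, y, z in units of 30 mm (1.0 is 30 mm), then the turn, a rotation vector about the tool's x, y, z in rad. A call has 1 to 20 rows; each row shifts and turns the commanded pose from where the row before left it, along the tool's axes as they then stand; what a row does not reach is not made up. A row lasts 1/12 s, in which the tool goes at most 41.7 mm and 7.16 degrees, less where a joint would pass 70% of its speed; a pose out of reach is approached as far as the arm can. A call is refused whole if a number of a shift passes 1 or a number of a turn 0.125, either way. A call with a gripper value outside its range is refused whole. The fingers move at their own pace and stop on an object; "grip_force" is the grip in N (left out, the last holds). Time passes only in rows, so rows that do not move let the fingers close. It gives the time, the measured TCP pose, the force and the opening at its end, in the units of the state.
- sense(): the state, without advancing time (a new reading comes with each control period).
- get_image(name): name is "scene" or "top" or "wrist"; returns a dict with "pixels" (384x512x3 uint8, blue, green, red), "fovy" (degrees; the focal length in pixels is half the picture's height over the tangent of half this angle, whatever the lens; pixels are square), "cx", "cy" (the principal point, pixels), "k1" (the pictures are not rectified: a ray, as slopes to the right and down, at radius r is drawn at 1 + k1 r^2 times it, then the intrinsics apply), "R" (3x3) and "t" (3): a world point X has camera coordinates R X + t. Camera axes: x right, y down, z forward; pixel columns grow to the right and rows downward; lengths in m; the calibration is good to about 2 mm. A picture is of the moment at which its call begins. There is no depth.
- sign_off(): hands the job in, once; it reports no verdict.
Trained networks look in the newest picture that a camera, given by its name, has taken for a name from the list of things; names that differ only in an ending like _2 or _b are one class to them, and where a whole thing is asked for, a point or a joint stands for the part that bears it (a point fixed in the world has none). Each returns a list of dicts, best first, with "conf" (0 to 1); they miss things now and then, are a little off and sometimes report something else, mostly with a low value. They report only what shows in the picture. A call takes as long as a camera call.
- silhouettes(camera, label): "mask" (384x512 bool, what is visible of it) and "bbox" ([left, top, width, height] in pixels, round what is visible of it).
The state is a dict: "time_s": time; "joint_pos": joint angles; "joint_velocities": joint speeds; "joint_torque": joint torques, N m; "eef_pos": TCP position; "tool_rot": TCP orientation; "wrist_force": force on the tool from outside, world axes, zero at the start; "moment": the same for the moment, N m; "gripper_width": finger opening in m.
Only numpy, scipy, OpenCV 4.12 (cv2) and the standard library are available. Lean on these libraries where they do the work, as an engineer would, in place of code of your own. Each camera call takes 0.05 s, during which the arm holds its last target.

## Working session

There is one attempt and no reset: what is moved stays moved. The work goes in short steps, Python scripts to look and compute and a tool call to move; the robot and the scene stay as the last step left them, time stands still between calls to the robot, and variables do not carry over. Pictures are saved under pics/ and viewed, and the job is handed in when it is done.

Besides the shell and the picture viewer there is one more tool, called by a JSON object that holds its "api" and its "payload". carry_out: Moves the arm, as the interface text tells. Its arguments: {"type":"object","properties":{"rows":{"type":"array"},"grip_force":{"type":"number"}},"required":["rows"]}

```bash
mkdir -p pics; ls; python3 - <<'E'
from station import *
import cv2
print(sense())
for n in ["scene","top","wrist"]:
    g=get_image(n); cv2.imwrite(f"pics/{n}0.png",g["pixels"])
    print(n,{k:v for k,v in g.items() if k!="pixels"})
E
```

```text
pics
{'time_s': 0.0, 'joint_pos': array([ 1.50263048e+00,  2.55748279e-01,  1.06981087e-01, -4.75642724e-04,
       -1.42389778e+00, -2.84597089e-01]), 'joint_velocities': array([ 0.00030446, -0.00034267, -0.00013963, -0.00059578,  0.00126908,
       -0.00055808]), 'joint_torque': array([ 3.40278775e-04, -3.86631560e+01,  2.37940156e+01,  5.36489010e+00,
       -5.98781291e-03,  2.49367567e-06]), 'eef_pos': array([0.18979471, 0.51567675, 0.2303857 ]), 'tool_rot': array([ 1.60879211,  1.56886937, -1.88563354]), 'wrist_force': array([ 0.15536813, -0.19728731, -0.54367143]), 'moment': array([ 0.01803594, -0.02669247, -0.03309399]), 'gripper_width': 0.08516462892472615}
scene {'fovy': 57.683651786278304, 'cx': 257.60382063171835, 'cy': 196.1824822572793, 'k1': 0.02283968149540507, 'R': array([[-3.39549149e-01,  9.40588084e-01, -6.56601067e-04],
       [ 5.82278628e-01,  2.09652303e-01, -7.85491892e-01],
       [-7.38686656e-01, -2.67095428e-01, -6.18871600e-01]]), 't': array([ 0.21813577, -0.2949077 ,  1.26712463])}
top {'fovy': 42.80853263853963, 'cx': 252.5204744068154, 'cy': 187.1955738147108, 'k1': -0.017388567918654015, 'R': array([[-0.0141456 , -0.99989893,  0.00142513],
       [-0.99536524,  0.01394584, -0.09515019],
       [ 0.0951207 , -0.00276449, -0.99546191]]), 't': array([0.00645006, 0.56816941, 1.22025097])}
wrist {'fovy': 63.200051231740275, 'cx': 259.5460236419979, 'cy': 188.49313766847294, 'k1': -0.030431153032716714, 'R': array([[-0.3455004 , -0.93841687,  0.00180586],
       [-0.90043543,  0.33205736,  0.28098745],
       [-0.26428301,  0.09545521, -0.95970974]]), 't': array([ 0.5485718 , -0.0372635 ,  0.37987249])}
```

View pics/scene0.png

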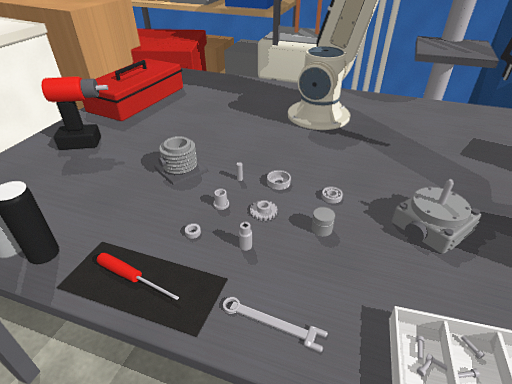

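View pics/top0.png

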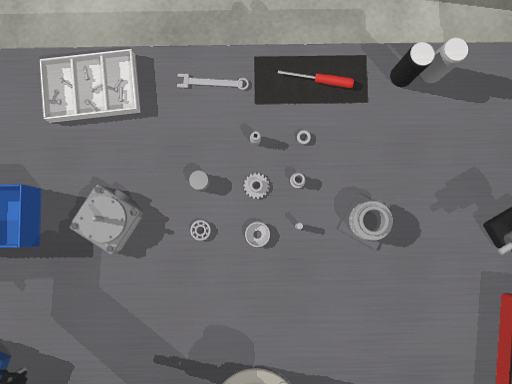

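View pics/wrist0.png

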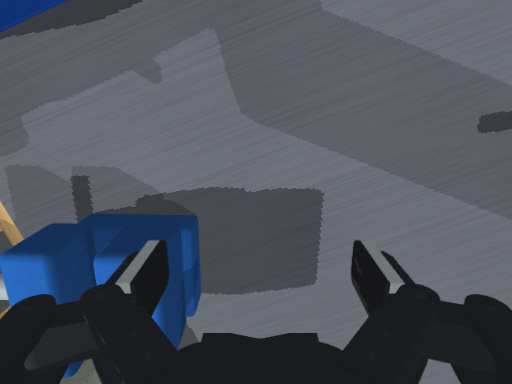

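```bash
cat > h.py <<'E'
from station import *
import numpy as np, cv2
from scipy.optimize import least_squares, minimize
from scipy.spatial.transform import Rotation as Ro
def proj(g,X):
    X=np.atleast_2d(X); c=X@g["R"].T+g["t"]; s=c[:,:2]/c[:,2:]
    r2=(s**2).sum(1,keepdims=True); s=s*(1+g["k1"]*r2)
    f=192/np.tan(np.radians(g["fovy"]/2)); return s*f+[g["cx"],g["cy"]]
def ray(g,uv):
    f=192/np.tan(np.radians(g["fovy"]/2)); d=(np.array(uv,float)-[g["cx"],g["cy"]])/f; s=d.copy()
    for _ in range(20): s=d/(1+g["k1"]*(s**2).sum())
    C=-g["R"].T@g["t"]; v=g["R"].T@np.array([s[0],s[1],1]); return C,v
def onz(g,uv,z):
    C,v=ray(g,uv); return C+v*(z-C[2])/v[2]
def circ(p,r,z,n=48):
    a=np.linspace(0,2*np.pi,n,endpoint=False); return np.c_[p[0]+r*np.cos(a),p[1]+r*np.sin(a),np.full(n,p[2]+z)]
DIM=dict(collar=[(18,0),(18,14)],sprocket=[(33,0),(33,8),(17,22)],drum=[(32,0),(32,20)],hub=[(20,0),(20,8),(15,40)],
 piston=[(24,0),(24,48)],bearing=[(26,0),(26,14)],socket=[(14,0),(14,40)],gudgeon=[(8,0),(8,50)])
def sil(g,name,p):
    # union of rings' hulls between successive (solid of revolution)
    d=[(r/1e3,z/1e3) for r,z in DIM[name]]
    polys=[]
    if name in("sprocket","hub"): segs=[(d[0],d[1]),((d[2][0],d[1][1]),d[2])]
    else: segs=[(d[0],d[1])]
    return [cv2.convexHull(proj(g,np.vstack([circ(p,*a),circ(p,*b)])).astype(np.float32)) for a,b in segs]
def rmask(g,name,p,S=8):
    m=np.zeros((384*1,512*1),np.uint8); M=None
    hs=sil(g,name,p); return hs
def feat(g,name,p):
    hs=np.vstack([h[:,0] for h in sil(g,name,p)]); return np.array([hs[:,0].min(),hs[:,0].max(),hs[:,1].min(),hs[:,1].max()])
E
python3 - <<'E'
from h import *
G={n:get_image(n) for n in("scene","top")}
V=G["scene"]["pixels"].copy(),G["top"]["pixels"].copy()
for name in list(DIM)+["crankcase"]:
    D={}
    for c in G:
        r=silhouettes(c,name)
        print(name,c,[(round(float(q["conf"]),2),list(q["bbox"])) for q in r[:3]])
        if r: D[c]=r[0]
    if name in DIM and len(D)==2:
        def res(p,free=True):
            o=[]
            for c in D:
                l,t,w,h=D[c]["bbox"]; o.append(feat(G[c],name,p)-[l-0.5,l+w-.5,t-.5,t+h-.5])
            return np.concatenate(o)
        m=D["top"]["mask"]; v,u=np.nonzero(m); p0=onz(G["top"],[u.mean(),v.mean()],0.01)
        if name=="socket":
            continue
        s=least_squares(res,[p0[0],p0[1],0.0],x_scale=.01,diff_step=1e-3,loss="soft_l1")
        print("   ",s.x.round(4),res(s.x).round(1))
E
```

```text
collar scene [(0.74, [186.7, 222.3, 13.8, 17.3])]
collar top []
sprocket scene [(0.84, [251.5, 202.3, 27.9, 19.7])]
sprocket top [(0.84, [243.9, 175.1, 23.8, 22.5])]
    [ 0.5725 -0.0073 -0.0044] [-0.1 -0.7 -0.4  0.5 -1.4  0.2 -0.9  2.2]
drum scene [(0.88, [263.6, 170.8, 29.6, 22.3])]
drum top [(0.69, [243.5, 222.0, 29.8, 25.8])]
    [ 0.4486 -0.0122 -0.0043] [ 2.8 -2.7  0.9 -1.4  1.8 -2.9  0.2 -0.4]
hub scene [(0.68, [248.8, 203.3, 29.8, 17.2]), (0.53, [213.5, 189.4, 12.5, 22.3])]
hub top [(0.45, [292.3, 172.2, 13.0, 11.7])]
    [ 0.5928 -0.1126 -0.0301] [-34.3 -47.9  -2.7   1.5  -5.3  -3.   -0.1   3.5]
piston scene [(0.65, [313.9, 207.5, 23.3, 25.5])]
piston top [(0.75, [189.1, 169.4, 18.3, 23.1])]
    [0.5861 0.1387 0.0041] [-0.7  0.3 -2.1  2.9 -1.9  0.8  1.5 -0.9]
bearing scene [(0.81, [322.2, 189.7, 19.6, 15.1])]
bearing top [(0.82, [189.6, 221.7, 20.3, 21.8]), (0.69, [252.5, 131.7, 9.3, 15.2])]
    [ 0.4565  0.1362 -0.0091] [-0.   1.7 -0.8  0.9  0.3  0.7  0.7 -0.8]
socket scene [(0.88, [238.3, 218.5, 9.9, 30.7])]
socket top [(0.64, [250.9, 131.8, 7.6, 12.5])]
gudgeon scene [(0.54, [233.5, 162.8, 8.5, 18.9])]
gudgeon top [(0.52, [295.2, 220.0, 8.7, 6.0])]
    [ 0.4766 -0.1175  0.004 ] [ 0.8 -1.  -0.   0.   0.2 -0.3 -0.4  0.4]
crankcase scene [(0.98, [392.1, 178.8, 87.6, 77.5]), (0.41, [236.2, 165.6, 5.8, 16.1])]
crankcase top [(0.69, [69.1, 183.2, 74.7, 71.1])]
```

```bash
cat >> h.py <<'E'
def tool():
    s=sense(); return np.array(s["eef_pos"]),Ro.from_euler("xyz",s["tool_rot"]).as_matrix()
E
python3 - <<'E'
from h import *
p,R=tool(); print(R.round(3))
g=get_image("wrist"); C=-g["R"].T@g["t"]
print("cam in tool",R.T@(C-p), "fwd in tool",R.T@g["R"][2],"right",R.T@g["R"][0])
T=get_image("top"); S=get_image("scene")
a=cv2.resize(T["pixels"][150:280,50:200],None,fx=5,fy=5,interpolation=cv2.INTER_CUBIC);cv2.imwrite("pics/t1.png",a[:600,:800])
a=cv2.resize(S["pixels"][165:265,380:490],None,fx=6,fy=6,interpolation=cv2.INTER_CUBIC);cv2.imwrite("pics/s1.png",a)
a=cv2.resize(T["pixels"][120:250,180:320],None,fx=4.6,fy=4.6,interpolation=cv2.INTER_CUBIC);cv2.imwrite("pics/t2.png",a)
E
```

```text
[[ 0.    -0.345 -0.938]
 [ 0.    -0.938  0.345]
 [-1.    -0.     0.   ]]
cam in tool [-0.14353871  0.00056272 -0.07103375] fwd in tool [9.59689828e-01 1.70156946e-04 2.81061213e-01] right [-1.63391442e-04  9.99999986e-01 -4.75050921e-05]
```

View pics/t1.png

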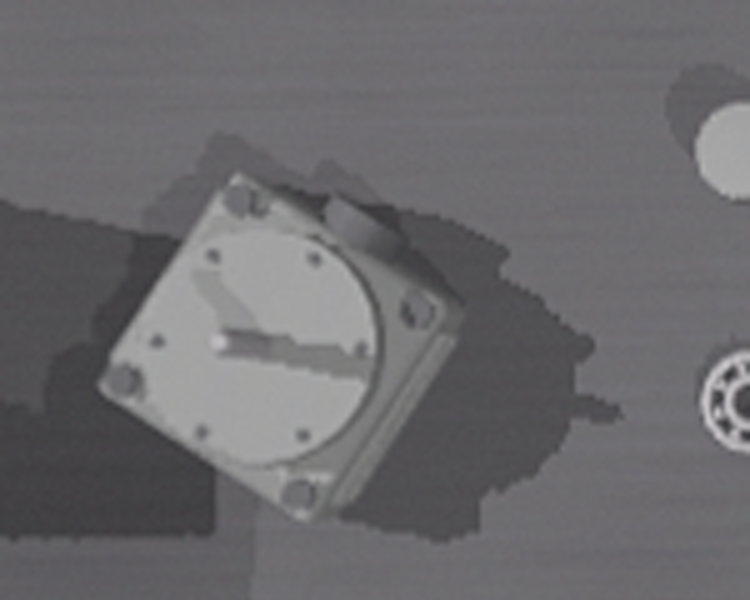

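View pics/s1.png

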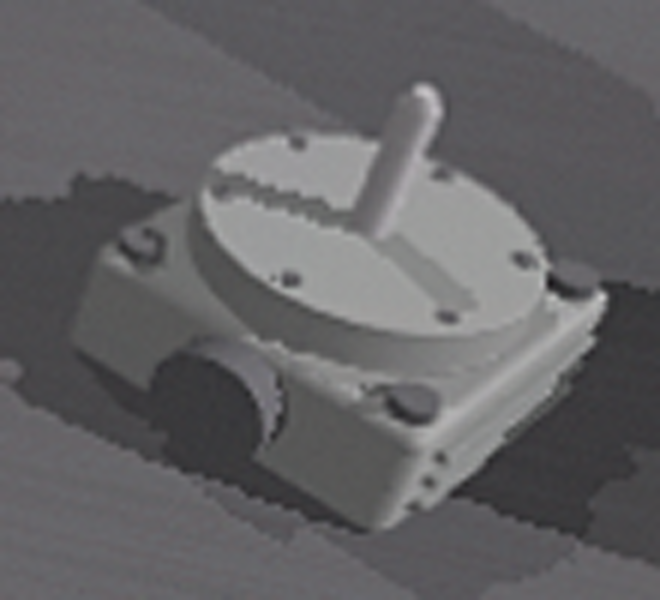

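View pics/t2.png

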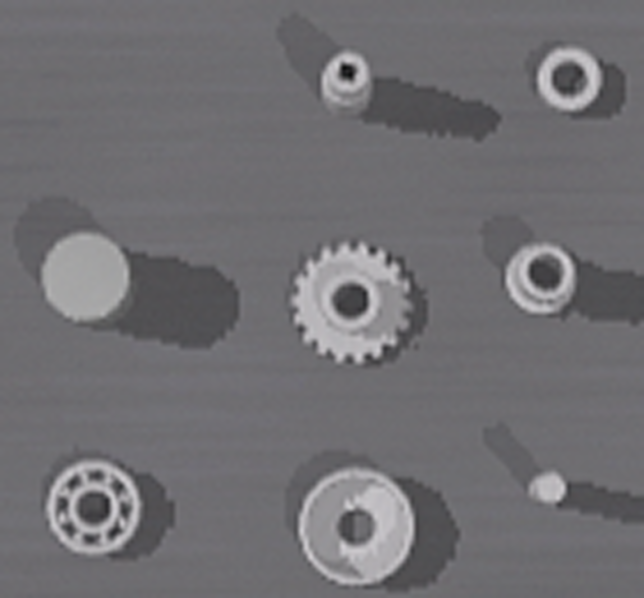

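```bash
python3 - <<'E'
from h import *
T=get_image("top"); S=get_image("scene")
z=lambda o,f,p:[(p[0]+.5)/f-.5+o[0],(p[1]+.5)/f-.5+o[1]]
tt=z((50,150),5,(218,342)); ts=z((380,165),6,(426,93))
def tri(*gs):
    A=np.zeros((3,3));b=np.zeros(3)
    for g,uv in gs:
        C,v=ray(g,uv);v/=np.linalg.norm(v);P=np.eye(3)-np.outer(v,v);A+=P;b+=P@C
    return np.linalg.solve(A,b)
print("tip tri",tri((T,tt),(S,ts)), "top z.13",onz(T,tt,.13),"scene z.13",onz(S,ts,.13))
print("deck ctr top",onz(T,z((50,150),5,(263,349)),.07),"stub base scene",onz(S,z((380,165),6,(372,230)),.07))
for n,p,h in [("collar",(569,79),.014),("sprocket",(352,299),.022),("hub",(545,271),.04),("drum",(357,525),.02),("socket",(348,72),.06),("gudgeon",(547,488),.05),("piston",(86,277),.048),("bearing",(94,507),.014)]:
    print(n,onz(T,z((180,120),4.6,p),h).round(4))
E
```

```text
tip tri [0.49159992 0.36970583 0.12998486] top z.13 [0.4916239  0.37011706 0.13      ] scene z.13 [0.49180457 0.3692726  0.13      ]
deck ctr top [0.49012293 0.36737958 0.07      ] stub base scene [0.49267521 0.370254   0.07      ]
collar [ 0.6993 -0.1355  0.014 ]
sprocket [ 0.5752 -0.0109  0.022 ]
hub [ 0.5874 -0.1169  0.04  ]
drum [ 0.45   -0.0118  0.02  ]
socket [ 0.6956 -0.0102  0.06  ]
gudgeon [ 0.4684 -0.1143  0.05  ]
piston [0.5867 0.1342 0.048 ]
bearing [0.462  0.1339 0.014 ]
```

{"api": "carry_out", "payload": {"rows": [[-1,-0.33,0,0,-0.117,0,0],[-1,-0.33,0,0,-0.117,0,0],[-1,-0.33,0,0,-0.118,0,0],[-1,0,0.41,-0.94,0,0,0],[-1,0,0.41,-0.94,0,0,0],[-1,0,0.41,-0.94,0,0,0],[-1,0,0.41,-0.94,0,0,0],[-1,0,0.41,-0.94,0,0,0],[-1,0,0.41,-0.94,0,0,0],[-1,0,0.41,-0.94,0,0,0],[-1,0,0.41,-0.94,0,0,0],[-1,0,0.41,-0.94,0,0,0],[-1,0,0.41,-0.94,0,0,0],[-1,0,0.41,-0.94,0,0,0],[-1,0,0.41,-0.94,0,0,0],[-1,0,0,0,0,0,0]], "grip_force": 40}}

```text
time_s: 2.73
eef_pos: [0.5322, 0.3654, 0.2595]
tool_rot: [1.398, 1.568, -1.749]
wrist_force: [-1.6, -0.3, -0.2]
gripper_width: 0.0855
```

```bash
python3 - <<'E'
from h import *
p,R=tool(); print(p,R.round(4))
g=get_image("wrist"); cv2.imwrite("pics/w1.png",g["pixels"])
for z in(.13,.07): print(proj(g,[.4915,.3695,z]))
C=-g["R"].T@g["t"];print(C)
E
```

```text
[0.53215289 0.3653787  0.25954766] [[-4.0e-04 -5.3e-03 -1.0e+00]
 [-2.3e-03 -1.0e+00  5.3e-03]
 [-1.0e+00  2.3e-03  4.0e-04]]
[[254.62982403 220.61269073]]
[[255.30774926 200.33514098]]
[0.60305637 0.36495093 0.40306054]
```

View pics/w1.png

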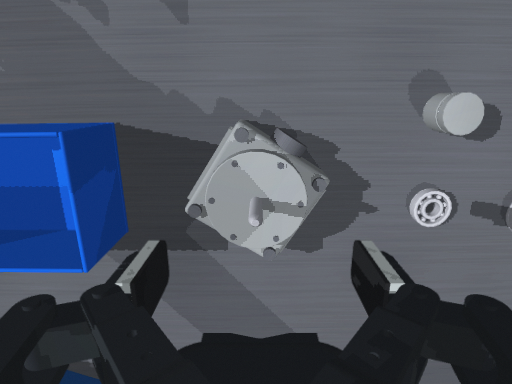

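```bash
python3 - <<'E'
from h import *
g=cv2.imread("pics/w1.png")
cv2.imwrite("pics/w1z.png",cv2.resize(g[135:260,180:335],None,fx=4.8,fy=4.8,interpolation=cv2.INTER_CUBIC))
E
```

```text
(no output)
```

View pics/w1z.png

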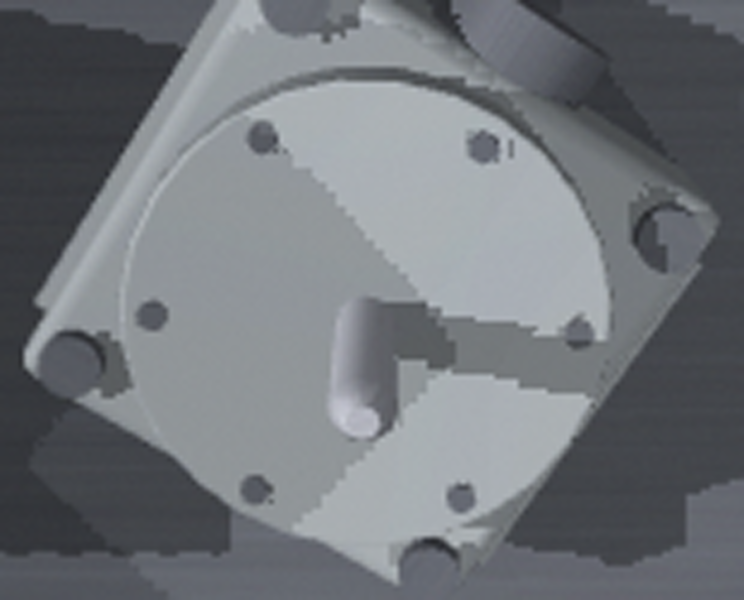

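```bash
python3 - <<'E'
from h import *
g=get_image("wrist")
print(onz(g,[255.2,222.1],.13),onz(g,[255.8,201.2],.07))
E
```

```text
[0.48809145 0.37030671 0.13      ] [0.48855356 0.37034052 0.07      ]
```

{"api": "carry_out", "payload": {"rows": [[-1,0,0.95,-0.2,0,0,0],[-1,0,0.95,-0.2,0,0,0],[-1,0,0.95,-0.2,0,0,0],[-1,0,0.95,-0.2,0,0,0],[-1,0,0.95,-0.2,0,0,0],[-1,0,0.95,-0.2,0,0,0],[-1,0,0.95,-0.2,0,0,0],[-1,0,0.95,-0.2,0,0,0],[-1,0,0.95,-0.2,0,0,0],[-1,0,0.95,-0.2,0,0,0],[-1,0,0.95,-0.2,0,0,0],[-1,0,0.95,-0.2,0,0,0],[-1,0,0.95,-0.2,0,0,0],[-1,0,0.95,-0.2,0,0,0],[-1,0,0.95,-0.2,0,0,0],[-1,0,0,0,0,0,0]]}}

```text
time_s: 4.17
eef_pos: [0.618, -0.0628, 0.261]
tool_rot: [1.43, 1.57, -1.715]
wrist_force: [0.3, 1.5, -0.9]
gripper_width: 0.0856
```

```bash
python3 - <<'E'
from h import *
p,R=tool(); print(p,R.round(4))
g=get_image("wrist"); cv2.imwrite("pics/w2.png",cv2.resize(g["pixels"],None,fx=1.5,fy=1.5,interpolation=cv2.INTER_CUBIC))
for n in DIM:
    for q in silhouettes("wrist",n)[:1]: print(n,q["conf"],q["bbox"])
E
```

```text
[ 0.61800315 -0.06275168  0.26096619] [[-2.0e-04 -3.6e-03 -1.0e+00]
 [-1.2e-03 -1.0e+00  3.6e-03]
 [-1.0e+00  1.2e-03  2.0e-04]]
collar 0.7 [307.1, 76.6, 28.5, 26.3]
drum 0.73 [196.7, 253.3, 51.4, 44.9]
hub 0.98 [286.3, 164.1, 32.5, 31.8]
piston 0.91 [77.1, 161.7, 56.5, 43.8]
bearing 0.93 [103.3, 246.2, 31.4, 29.3]
socket 0.87 [196.8, 79.4, 31.4, 26.7]
gudgeon 0.81 [292.2, 255.1, 15.9, 27.3]
```

View pics/w2.png

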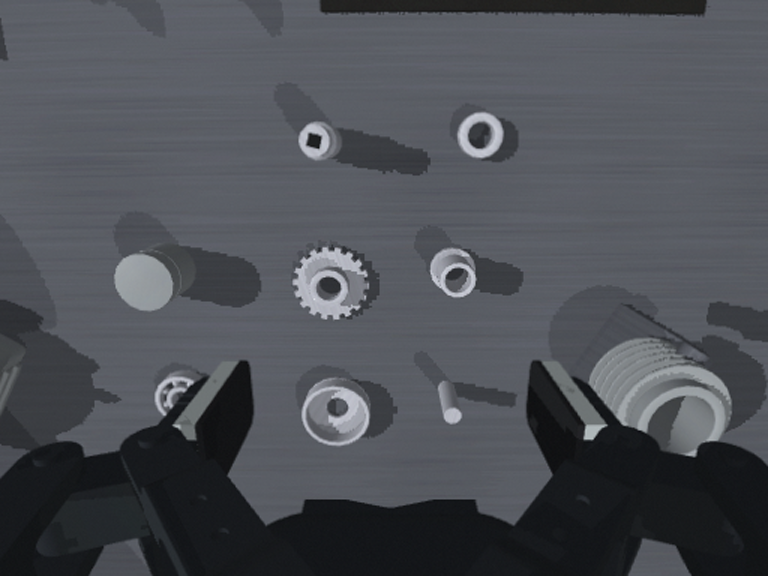

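```bash
python3 - <<'E'
from h import *
g=get_image("wrist")
for n,p,h in [("collar",(480.5,133),.014),("sprocket",(328.5,286.5),.022),("hub",(457,279.5),.04),("drum",(335.5,412),.02),("socket",(315,141),.06),("gudgeon",(454,416),.05)]:
    print(n,onz(g,[(p[0]+.5)/1.5-.5,(p[1]+.5)/1.5-.5],h).round(4))
a=cv2.resize(g["pixels"][60:215,180:350],None,fx=4,fy=4,interpolation=cv2.INTER_CUBIC); cv2.imwrite("pics/w2z.png",a[:600])
E
```

```text
collar [ 0.6992 -0.1313  0.014 ]
sprocket [ 0.5736 -0.0066  0.022 ]
hub [ 0.585  -0.1134  0.04  ]
drum [ 0.4505 -0.0084  0.02  ]
socket [ 0.6924 -0.006   0.06  ]
gudgeon [ 0.4652 -0.1145  0.05  ]
```

View pics/w2z.png

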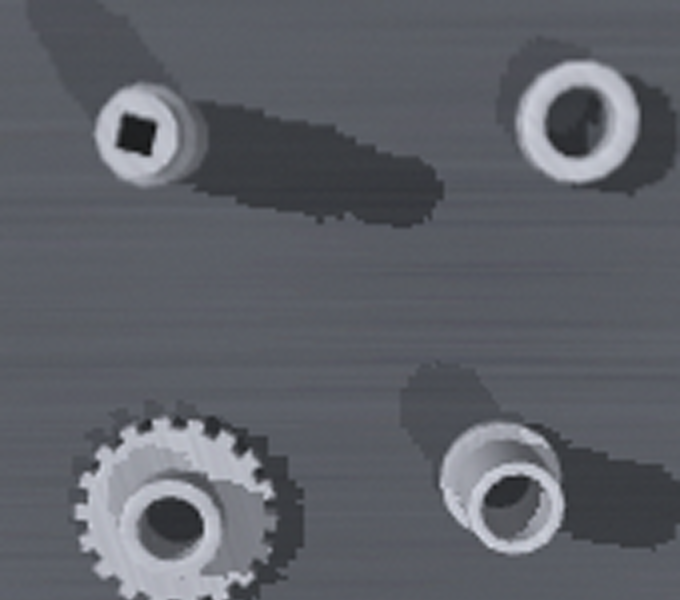

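{"api": "carry_out", "payload": {"rows": [[-1,0.78,0.39,-0.455,0,0,0],[-1,0.78,0.39,-0.455,0,0,0],[-1,0.78,0.39,-0.455,0,0,0],[-1,0.78,0.39,-0.455,0,0,0],[-1,0.78,0.39,-0.455,0,0,0],[-1,0.78,0.39,-0.455,0,0,0],[-1,0,0,0,0,0,0],[-1,0,0,0,0,0,0]]}}

```text
time_s: 5.33
eef_pos: [0.699, -0.1299, 0.1179]
tool_rot: [0.004, 1.566, -3.139]
wrist_force: [0.4, -0.4, 2.0]
gripper_width: 0.0853
```

```bash
cat > look.py <<'E'
from h import *
import sys
p,R=tool(); print("tcp",p.round(4)); print(R.round(4))
g=get_image("wrist"); cv2.imwrite(sys.argv[1],cv2.resize(g["pixels"],None,fx=1.5,fy=1.5,interpolation=cv2.INTER_CUBIC))
E
python3 look.py pics/w3.png
```

```text
tcp [ 0.699  -0.1299  0.1179]
[[-0.0045 -0.0016 -1.    ]
 [-0.     -1.      0.0016]
 [-1.      0.      0.0045]]
```

View pics/w3.png

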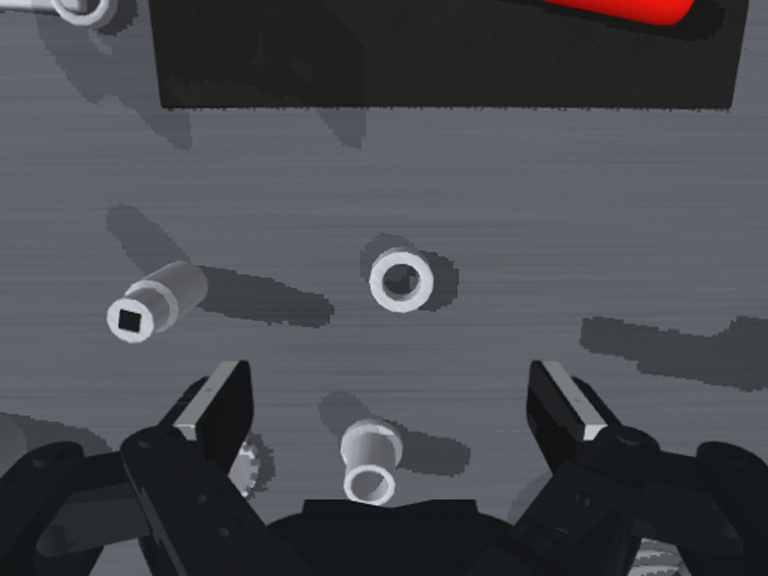

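```bash
python3 - <<'E'
from h import *
g=get_image("wrist"); p,R=tool()
print(onz(g,[(401.5)/1.5-.5,(281)/1.5-.5],.014), onz(g,[(371)/1.5-.5,(486)/1.5-.5],.04))
# finger tip location: pad inner tip edges
for uv in((250,362),(530,362)):
  for xt in(-.02,-.013,0):
    C,v=ray(g,[(uv[0]+.5)/1.5-.5,(uv[1]+.5)/1.5-.5]); z=p[2]-xt; X=C+v*(z-C[2])/v[2]; print(xt,(R.T@(X-p)).round(4))
E
```

```text
[ 0.69882955 -0.13639756  0.014     ] [ 0.5837393  -0.11899813  0.04      ]
-0.02 [-0.02   -0.0393 -0.0111]
-0.013 [-0.013  -0.0416 -0.0077]
0 [-0.     -0.0459 -0.0013]
-0.02 [-0.02   0.041 -0.011]
-0.013 [-0.013   0.0433 -0.0076]
0 [ 0.      0.0476 -0.0013]
```

{"api": "carry_out", "payload": {"rows": [[-1,0.5,0.2,-0.03,0,0,0],[-1,0.8,0,0,0,0,0],[-1,0.8,0,0,0,0,0],[-1,0.8,0,0,0,0,0],[-1,0.5,0,0,0,0,0],[-1,0.3,0,0,0,0,0],[-1,0.1,0,0,0,0,0],[-1,0,0,0,0,0,0],[-1,0,0,0,0,0,0]]}}

```text
time_s: 6.18
eef_pos: [0.7019, -0.1355, 0.0087]
tool_rot: [2.98, 1.568, -0.161]
wrist_force: [0.1, -0.7, 0.7]
gripper_width: 0.0853
```

```bash
python3 look.py pics/w4.png
```

```text
tcp [ 0.7019 -0.1355  0.0087]
[[ 3.2e-03 -1.0e-04 -1.0e+00]
 [-5.0e-04 -1.0e+00  1.0e-04]
 [-1.0e+00  5.0e-04 -3.2e-03]]
```

View pics/w4.png

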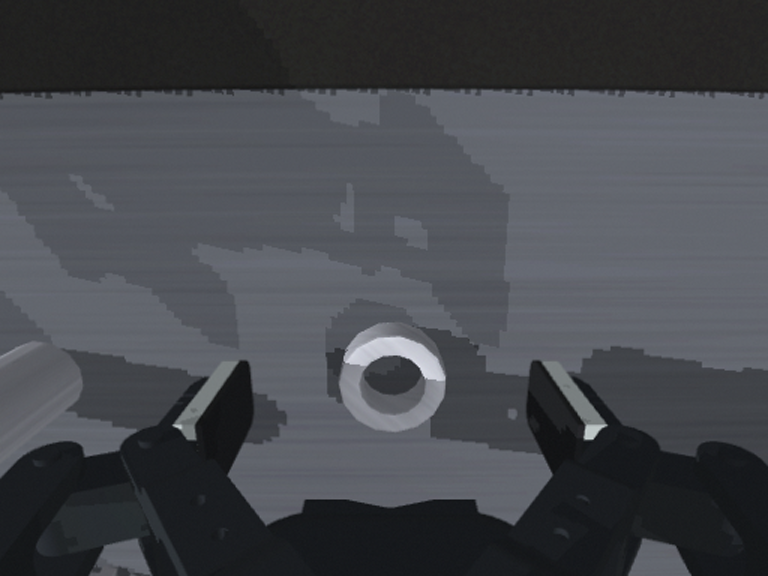

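```bash
python3 - <<'E'
from h import *
g=get_image("wrist"); p,R=tool(); print(p, R[:,0])
f=lambda u,v,z:R.T@(onz(g,[(u+.5)/1.5-.5,(v+.5)/1.5-.5],z)-p)
print("collar tool", f(392,384,.014), onz(g,[(392.5)/1.5-.5,(384.5)/1.5-.5],.014))
for u,v in((237,362),(251,364),(174,428),(195,437),(543,362),(605,430)): print(u,v,f(u,v,p[2]+.013))
E
```

```text
[ 0.701838   -0.13556983  0.00858439] [ 3.19131690e-03 -3.05583936e-04 -9.99994861e-01]
collar tool [-0.00542867  0.00119063  0.00419689] [ 0.69762322 -0.13675674  0.014     ]
237 362 [-0.01299081 -0.04652153 -0.00733154]
251 364 [-0.01299162 -0.04224937 -0.00667224]
174 428 [-0.01307274 -0.06927891  0.01617111]
195 437 [-0.01308131 -0.0628226   0.0194716 ]
543 362 [-0.0129622   0.04757672 -0.0073339 ]
605 430 [-0.01303275  0.07015362  0.01692244]
```

{"api": "carry_out", "payload": {"rows": [[-1,0.2,0.02,0.06,0,0,0],[-1,0,0,0,0,0,0],[0,0,0,0,0,0,0],[0.3,0,0,0,0,0,0],[1,0,0,0,0,0,0],[1,0,0,0,0,0,0],[1,0,0,0,0,0,0],[1,0,0,0,0,0,0],[1,0,0,0,0,0,0],[1,0,0,0,0,0,0]], "grip_force": 40}}

```text
time_s: 7.12
eef_pos: [0.6992, -0.1362, 0.0009]
tool_rot: [2.988, 1.57, -0.154]
wrist_force: [-0.4, 0.1, 1.5]
gripper_width: 0.0335
```

```bash
python3 look.py pics/w5.png
```

```text
tcp [ 0.6992 -0.1362  0.0009]
[[ 7.e-04 -7.e-04 -1.e+00]
 [-1.e-04 -1.e+00  7.e-04]
 [-1.e+00  1.e-04 -7.e-04]]
```

View pics/w5.png

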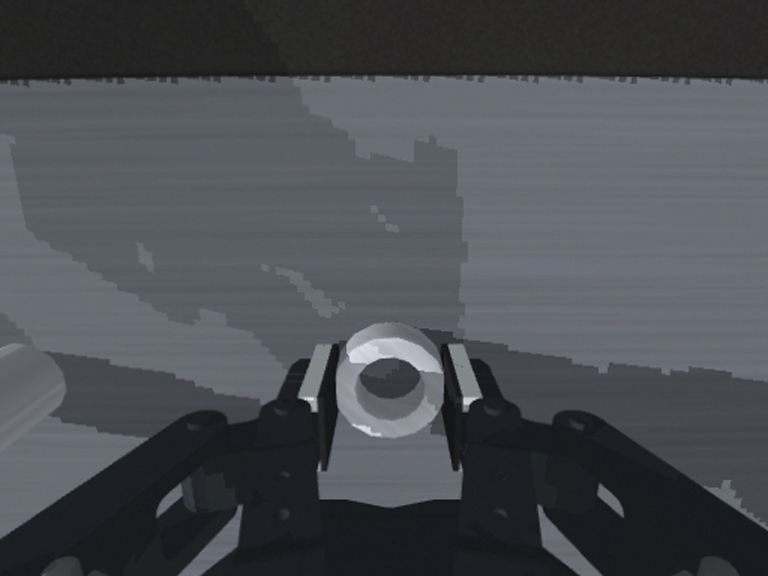

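{"api": "carry_out", "payload": {"rows": [[1,-0.2,0,0,0,0,0],[1,-0.5,0,0,0,0,0],[1,-0.95,0,0,0,0,0],[1,-0.95,0,0,0,0,0],[1,-0.95,0,0,0,0,0],[1,-0.95,0,0,0,0,0],[1,-0.95,0,0,0,0,0],[1,-0.95,0,0,0,0,0],[1,-0.95,0,0,0,0,0],[1,-0.5,-0.5,0.2,0,0,0],[1,-0.2,-0.7,0.3,0,0,0]]}}

```text
time_s: 8.08
eef_pos: [0.6846, -0.1012, 0.2449]
tool_rot: [2.99, 1.567, -0.155]
wrist_force: [-0.0, 0.6, -0.5]
gripper_width: 0.0336
```

{"api": "carry_out", "payload": {"rows": [[1,0,-0.94,0.3,0,0,0],[1,0,-0.94,0.3,0,0,0],[1,0,-0.94,0.3,0,0,0],[1,0,-0.94,0.3,0,0,0],[1,0,-0.94,0.3,0,0,0],[1,0,-0.94,0.3,0,0,0],[1,0,-0.94,0.3,0,0,0],[1,0,-0.94,0.3,0,0,0],[1,0,-0.94,0.3,0,0,0],[1,0,-0.94,0.3,0,0,0],[1,0,-0.94,0.3,0,0,0],[1,0,-0.94,0.3,0,0,0],[1,0,-0.94,0.3,0,0,0],[1,0,-0.94,0.3,0,0,0],[1,0,-0.94,0.3,0,0,0],[1,0,-0.94,0.3,0,0,0],[1,0,-0.5,0.3,0,0,0],[1,0,-0.2,0.1,0,0,0],[1,0,0,0,0,0,0],[1,0,0,0,0,0,0]]}}

```text
time_s: 9.75
eef_pos: [0.528, 0.3719, 0.242]
tool_rot: [0.984, 1.57, -2.158]
wrist_force: [0.3, 0.1, -0.2]
gripper_width: 0.0338
```

```bash
python3 look.py pics/w6.png
```

```text
tcp [0.528  0.3719 0.242 ]
[[-4.e-04 -3.e-04 -1.e+00]
 [-6.e-04 -1.e+00  3.e-04]
 [-1.e+00  6.e-04  4.e-04]]
```

View pics/w6.png

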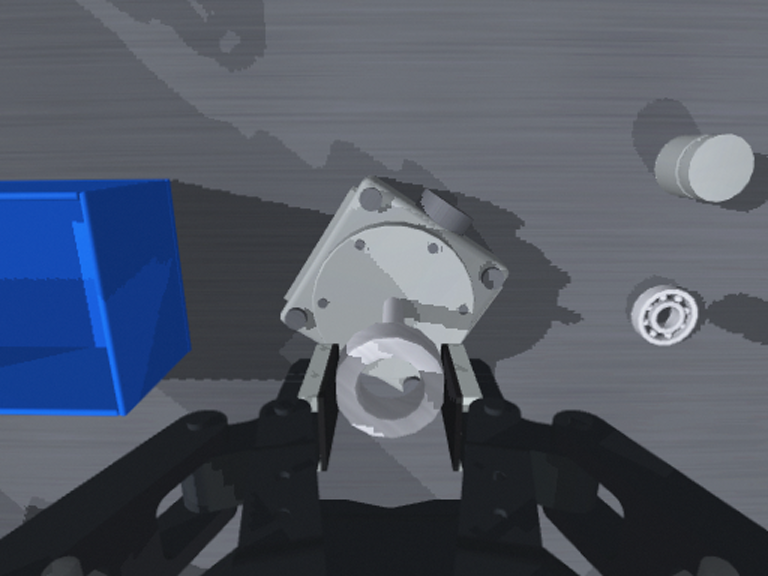

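{"api": "carry_out", "payload": {"rows": [[1,0,0,0.6,0,0,0],[1,0,0,0.9,0,0,0],[1,0,0,0.6,0,0,0],[1,0,0,0.3,0,0,0],[1,0,0,0,0,0,0],[1,0,0,0,0,0,0],[1,0,0,0,0,0,0]]}}

```text
time_s: 10.38
eef_pos: [0.4572, 0.3717, 0.2421]
tool_rot: [2.929, 1.571, -0.215]
wrist_force: [0.0, 0.1, -0.8]
gripper_width: 0.0334
```

```bash
python3 - <<'E'
from h import *
p,R=tool(); print("tcp",p.round(4)); print(R.round(4))
g=get_image("wrist"); np.savez("w7.npz",p=p,Rt=R,**g)
cv2.imwrite("pics/w7.png",cv2.resize(g["pixels"][120:310,180:350],None,fx=3.1,fy=3.1,interpolation=cv2.INTER_CUBIC))
print(proj(g,[.491,.3695,.13]))
E
```

```text
tcp [0.4572 0.3717 0.2421]
[[ 3.0e-04 -1.8e-03 -1.0e+00]
 [-1.0e-04 -1.0e+00  1.8e-03]
 [-1.0e+00  1.0e-04 -3.0e-04]]
[[261.6981971  144.18881833]]
```

View pics/w7.png

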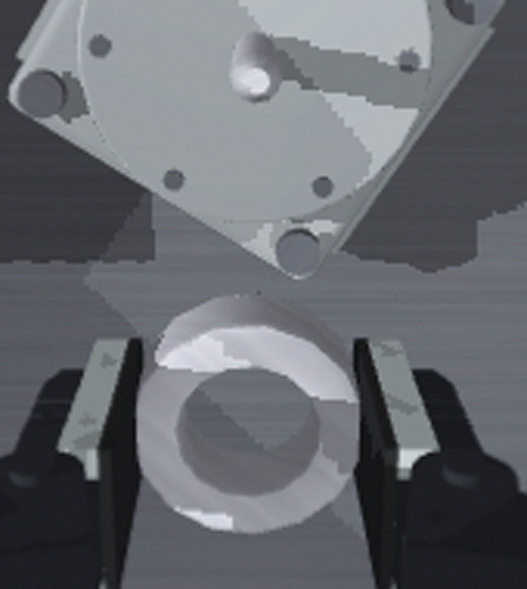

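```bash
python3 - <<'E'
from h import *
g=dict(np.load("w7.npz")); g={k:(float(v) if v.ndim==0 else v) for k,v in g.items()}
p=g["p"];Rt=g["Rt"]
t=onz(g,[262.24,145.79],.13); c=onz(g,[259.98,258.86],p[2]+.0131)
print(t,c,Rt.T@(c-p), t-c, (Rt.T@(t-c))/.03)
E
```

```text
[0.48968249 0.36905488 0.13      ] [0.45553955 0.37113582 0.25518823] [-0.01310039  0.00061095  0.00161334] [ 0.03414294 -0.00208094 -0.12518823] [ 4.17324729  0.06707938 -1.1371118 ]
```

{"api": "carry_out", "payload": {"rows": [[1,0,0.07,-0.5,0,0,0],[1,0,0,-0.64,0,0,0],[1,0.5,0,0,0,0,0],[1,0.9,0,0,0,0,0],[1,0.9,0,0,0,0,0],[1,0.7,0,0,0,0,0],[1,0.3,0,0,0,0,0],[1,0,0,0,0,0,0],[1,0,0,0,0,0,0],[1,0,0,0,0,0,0]]}}

```text
time_s: 11.27
eef_pos: [0.4916, 0.3707, 0.1449]
tool_rot: [-2.53, 1.568, 0.611]
wrist_force: [0.3, -0.5, -0.4]
gripper_width: 0.0334
```

```bash
cat > lookz.py <<'E'
from h import *
import sys
p,R=tool(); print("tcp",p.round(4)); print(R.round(4)); s=sense(); print(s["wrist_force"].round(2),s["moment"].round(3))
g=get_image("wrist"); np.savez(sys.argv[1]+".npz",p=p,Rt=R,**g)
cv2.imwrite(f"pics/{sys.argv[1]}.png",cv2.resize(g["pixels"][130:320,150:370],None,fx=3.1,fy=3.1,interpolation=cv2.INTER_CUBIC))
E
python3 lookz.py w8
```

```text
tcp [0.4916 0.3707 0.1449]
[[ 2.5e-03 -7.0e-04 -1.0e+00]
 [ 1.8e-03 -1.0e+00  8.0e-04]
 [-1.0e+00 -1.8e-03 -2.5e-03]]
[ 0.28 -0.46 -0.43] [-0.007 -0.019  0.016]
```

View pics/w8.png

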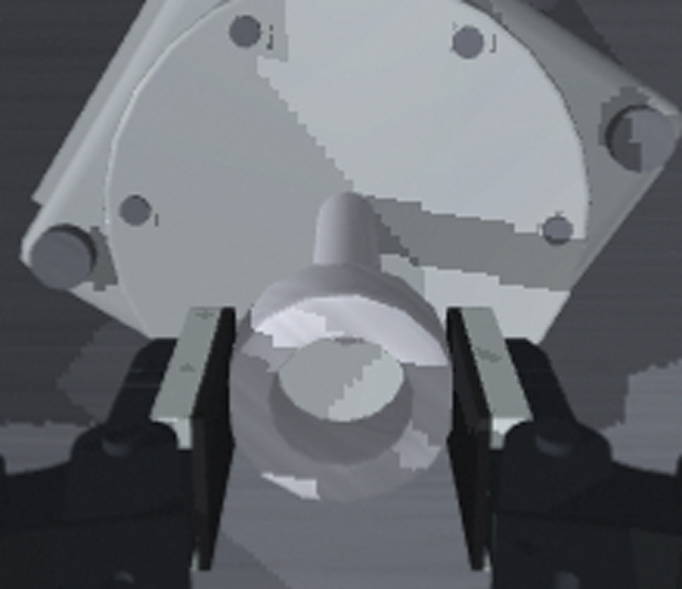

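{"api": "carry_out", "payload": {"rows": [[1,0.25,0.04,0,0,0,0],[1,0.25,0,0,0,0,0],[1,0.25,0,0,0,0,0],[1,0.25,0,0,0,0,0],[1,0,0,0,0,0,0]]}}

```text
time_s: 11.73
eef_pos: [0.4894, 0.368, 0.1106]
tool_rot: [0.699, 1.567, -2.444]
wrist_force: [-0.3, -0.0, -1.6]
gripper_width: 0.0335
```

```bash
python3 lookz.py w9
```

```text
tcp [0.4894 0.368  0.1106]
[[-0.003  -0.0011 -1.    ]
 [-0.0025 -1.      0.0011]
 [-1.      0.0025  0.003 ]]
[-0.28 -0.04 -1.55] [-0.064  0.033  0.014]
```

View pics/w9.png

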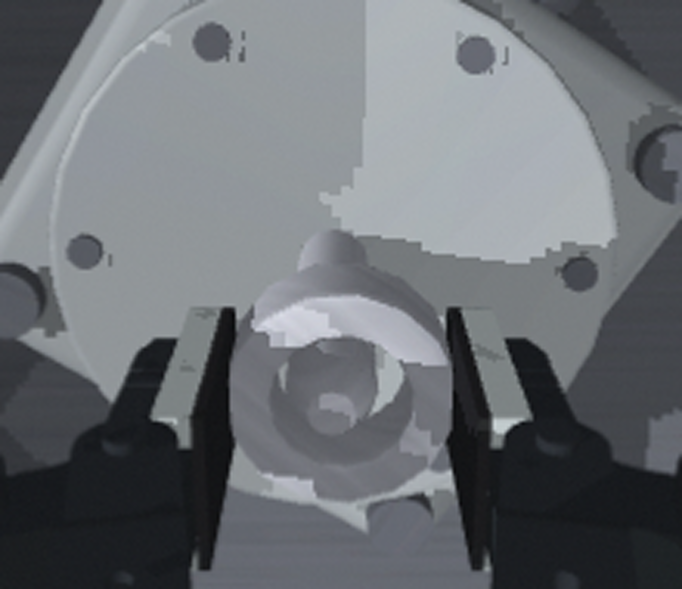

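{"api": "carry_out", "payload": {"rows": [[1,0,-0.045,-0.06,0,0,0],[1,0.25,0,0,0,0,0],[1,0.25,0,0,0,0,0],[1,0.25,0,0,0,0,0],[1,0.2,0,0,0,0,0],[1,0.1,0,0,0,0,0],[1,0.1,0,0,0,0,0],[1,0,0,0,0,0,0],[1,0,0,0,0,0,0]]}}

```text
time_s: 12.53
eef_pos: [0.4924, 0.3703, 0.0786]
tool_rot: [2.964, 1.571, -0.178]
wrist_force: [-0.4, -0.8, -0.7]
gripper_width: 0.0334
```

```bash
python3 lookz.py w10
```

```text
tcp [0.4924 0.3703 0.0786]
[[ 1.e-04 -7.e-04 -1.e+00]
 [-0.e+00 -1.e+00  7.e-04]
 [-1.e+00  0.e+00 -1.e-04]]
[-0.4  -0.83 -0.73] [-0.003 -0.006 -0.088]
```

View pics/w10.png

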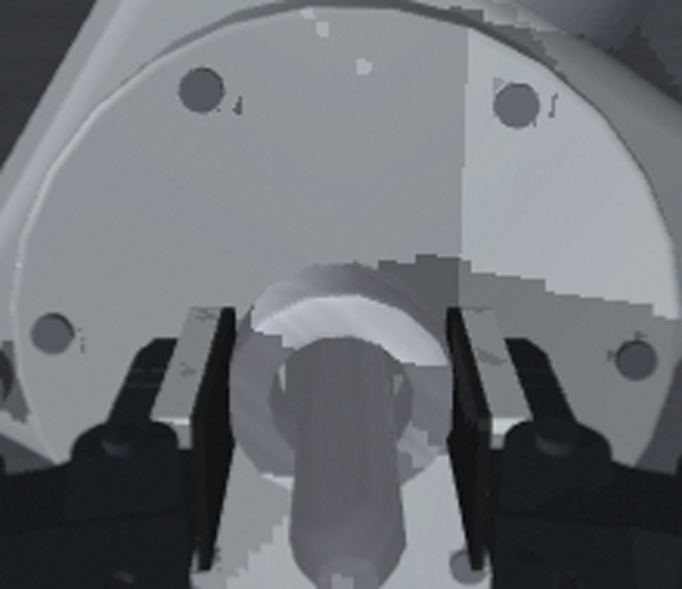

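{"api": "carry_out", "payload": {"rows": [[1,0.1,0,0.02,0,0,0],[1,0.08,0,0,0,0,0],[1,0.05,0,0,0,0,0],[1,0,0,0,0,0,0],[1,0,0,0,0,0,0]]}}

```text
time_s: 13.0
eef_pos: [0.4916, 0.3702, 0.0715]
tool_rot: [1.011, 1.57, -2.131]
wrist_force: [-0.3, -0.5, 0.1]
gripper_width: 0.0334
```

{"api": "carry_out", "payload": {"rows": [[1,0.03,0,0,0,0,0],[1,0,0,0,0,0,0],[0.3,0,0,0,0,0,0],[0,0,0,0,0,0,0],[-0.4,0,0,0,0,0,0],[-0.4,0,0,0,0,0,0],[-0.4,0,0,0,0,0,0],[-0.4,0,0,0,0,0,0]]}}

```text
time_s: 13.67
eef_pos: [0.4917, 0.3702, 0.0708]
tool_rot: [-1.008, 1.571, 2.133]
wrist_force: [0.2, 0.7, 0.2]
gripper_width: 0.0596
```

```bash
python3 lookz.py w11
```

```text
tcp [0.4917 0.3702 0.0708]
[[-0.e+00 -8.e-04 -1.e+00]
 [ 0.e+00 -1.e+00  8.e-04]
 [-1.e+00 -0.e+00  0.e+00]]
[0.19 0.69 0.19] [-0.067 -0.008 -0.007]
```

View pics/w11.png

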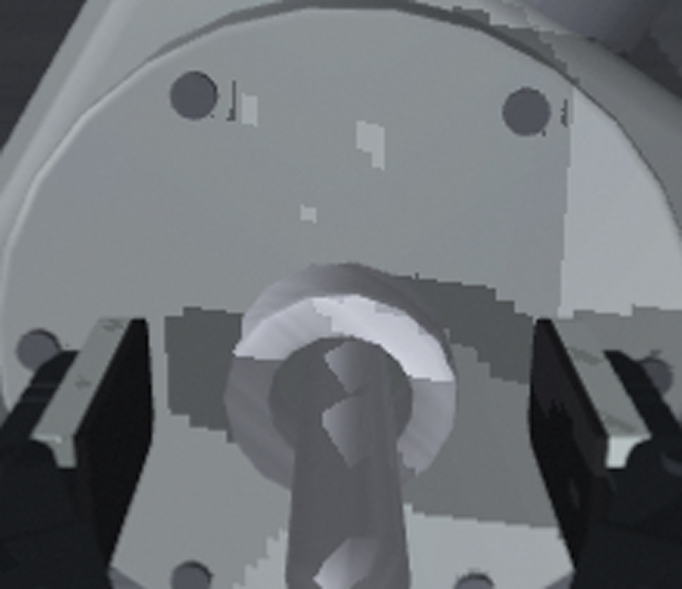

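{"api": "carry_out", "payload": {"rows": [[-1,-0.3,0,0,0,0,0],[-1,-0.9,0,0,0,0,0],[-1,-0.9,0,0,0,0,0],[-1,-0.9,0,0,0,0,0],[-1,-0.9,0,0,0,0,0],[-1,-0.3,0.5,-0.1,0,0,0],[-1,0,0.93,-0.2,0,0,0],[-1,0,0.93,-0.2,0,0,0],[-1,0,0.93,-0.2,0,0,0],[-1,0,0.93,-0.2,0,0,0],[-1,0,0.93,-0.2,0,0,0],[-1,0,0.93,-0.2,0,0,0],[-1,0,0.93,-0.2,0,0,0],[-1,0,0.93,-0.2,0,0,0],[-1,0,0.93,-0.2,0,0,0],[-1,0,0.93,-0.2,0,0,0],[-1,0,0.93,-0.2,0,0,0],[-1,0,0.93,-0.2,0,0,0],[-1,0.3,0.6,-0.2,0,0,0],[-1,0.3,0.3,0,0,0,0]]}}

```text
time_s: 15.38
eef_pos: [0.5731, -0.0092, 0.1792]
tool_rot: [3.013, 1.569, -0.132]
wrist_force: [0.5, 0.6, -0.0]
gripper_width: 0.0855
```

{"api": "carry_out", "payload": {"rows": [[-1,0.8,0,0,0,0,0],[-1,0.8,0,0,0,0,0],[-1,0,0,0,0,0,0],[-1,0,0,0,0,0,0]]}}

```text
time_s: 15.72
eef_pos: [0.5713, -0.0068, 0.1301]
tool_rot: [0.325, 1.568, -2.817]
wrist_force: [0.6, -0.3, 1.4]
gripper_width: 0.0853
```

```bash
python3 - <<'E'
from h import *
p,R=tool(); print("tcp",p.round(4)); print(R.round(4))
g=get_image("wrist"); np.savez("w12.npz",p=p,Rt=R,**g)
cv2.imwrite("pics/w12.png",cv2.resize(g["pixels"],None,fx=1.5,fy=1.5,interpolation=cv2.INTER_CUBIC))
g=get_image("scene");cv2.imwrite("pics/s12.png",g["pixels"])
E
```

```text
tcp [ 0.5713 -0.0068  0.1301]
[[-3.1e-03 -5.0e-04 -1.0e+00]
 [-1.0e-03 -1.0e+00  5.0e-04]
 [-1.0e+00  1.0e-03  3.1e-03]]
```

View pics/w12.png

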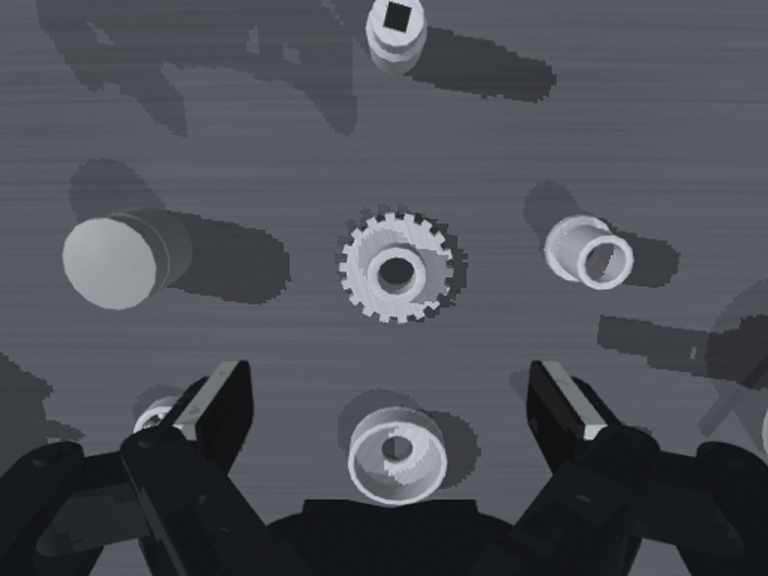

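View pics/s12.png

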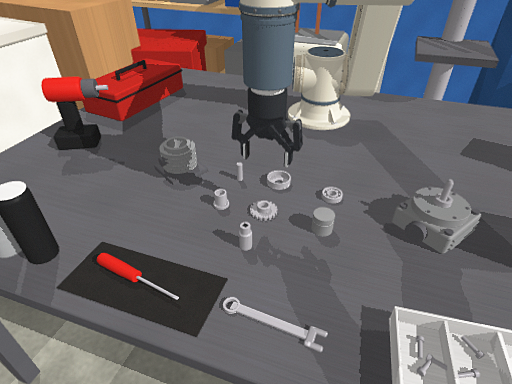

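```bash
cat >> h.py <<'E'
def ld(n):
    g=dict(np.load(n+".npz")); return {k:(float(v) if v.ndim==0 else v) for k,v in g.items()}
E
python3 - <<'E'
from h import *
g=ld("w12")
for n,u,v,h in(("spr",397,275,.022),("hub",606,263,.04),("drum",397.5,463,.02)):
    X=onz(g,[(u+.5)/1.5-.5,(v+.5)/1.5-.5],h); print(n,X.round(4),g["Rt"].T@(X-g["p"]))
E
```

```text
spr [ 0.5728 -0.0114  0.022 ] [ 0.10807837  0.00454248 -0.00179784]
hub [ 0.5842 -0.1192  0.04  ] [ 0.09015451  0.11234051 -0.01318776]
drum [ 0.4473 -0.0123  0.02  ] [0.11046266 0.00548922 0.12367476]
```

{"api": "carry_out", "payload": {"rows": [[-1,0.4,0.13,-0.1,0,0,0],[-1,0.8,0,0,0,0,0],[-1,0.8,0,0,0,0,0],[-1,0.6,0,0,0,0,0],[-1,0.3,0,0,0,0,0],[-1,0,0,0,0,0,0],[-1,0,0,0,0,0,0]]}}

```text
time_s: 16.4
eef_pos: [0.5764, -0.0104, 0.0452]
tool_rot: [3.04, 1.569, -0.102]
wrist_force: [0.7, -0.5, 0.6]
gripper_width: 0.0852
```

```bash
python3 lookz.py w13
```

```text
tcp [ 0.5764 -0.0104  0.0452]
[[ 1.9e-03 -1.0e-04 -1.0e+00]
 [-2.0e-04 -1.0e+00  1.0e-04]
 [-1.0e+00  2.0e-04 -1.9e-03]]
[ 0.65 -0.5   0.56] [-0.002 -0.015  0.002]
```

View pics/w13.png

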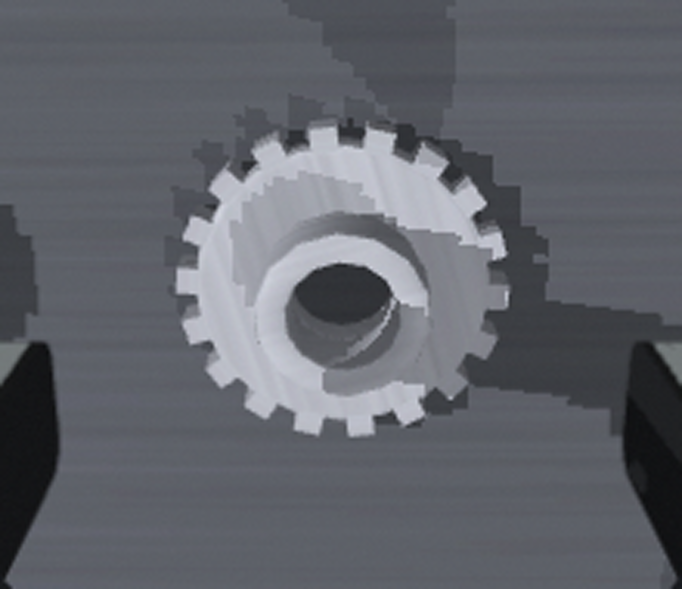

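{"api": "carry_out", "payload": {"rows": [[-1,0.5,0,0.04,0,0,0],[-1,0.4,0,0,0,0,0],[-1,0.2,0,0,0,0,0],[-1,0,0,0,0,0,0],[-1,0,0,0,0,0,0]], "grip_force": 60}}

```text
time_s: 16.87
eef_pos: [0.5749, -0.0105, 0.0118]
tool_rot: [3.082, 1.569, -0.06]
wrist_force: [-0.6, 0.6, 0.2]
gripper_width: 0.0855
```

{"api": "carry_out", "payload": {"rows": [[-1,0.07,0,0,0,0,0],[0,0,0,0,0,0,0],[0.3,0,0,0,0,0,0],[1,0,0,0,0,0,0],[1,0,0,0,0,0,0],[1,0,0,0,0,0,0],[1,0,0,0,0,0,0],[1,0,0,0,0,0,0],[1,0,0,0,0,0,0]]}}

```text
time_s: 17.62
eef_pos: [0.5746, -0.0106, 0.0094]
tool_rot: [2.942, 1.57, -0.2]
wrist_force: [-1.0, 0.1, 5.6]
gripper_width: 0.0313
```

```bash
python3 lookz.py w14
```

```text
tcp [ 0.5746 -0.0106  0.0094]
[[ 1.e-03 -5.e-04 -1.e+00]
 [-2.e-04 -1.e+00  5.e-04]
 [-1.e+00  2.e-04 -1.e-03]]
[-0.99  0.07  5.65] [-0.052  0.518  0.001]
```

View pics/w14.png

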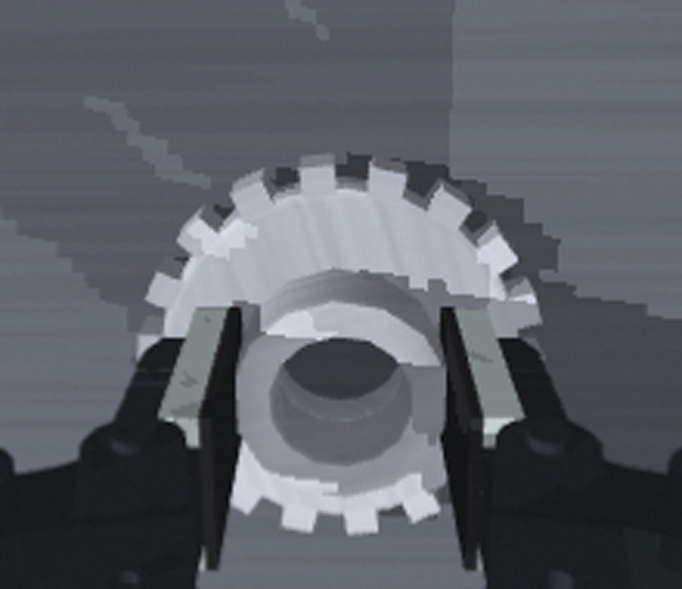

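{"api": "carry_out", "payload": {"rows": [[1,-0.1,0,0,0,0,0],[1,-0.3,0,0,0,0,0],[1,-0.6,0,0,0,0,0],[1,-0.9,0,0,0,0,0],[1,-0.9,0,0,0,0,0],[1,-0.9,0,0,0,0,0],[1,-0.9,0,0,0,0,0],[1,-0.9,0,0,0,0,0],[1,-0.9,0,0,0,0,0],[1,-0.5,-0.4,0,0,0,0],[1,-0.1,-0.7,0.2,0,0,0]]}}

```text
time_s: 18.58
eef_pos: [0.57, 0.0214, 0.2228]
tool_rot: [-3.1, 1.564, 0.038]
wrist_force: [0.5, 0.2, -1.2]
gripper_width: 0.0317
```

{"api": "carry_out", "payload": {"rows": [[1,0,-0.9,0.2,0,0,0],[1,0,-0.9,0.2,0,0,0],[1,0,-0.9,0.2,0,0,0],[1,0,-0.9,0.2,0,0,0],[1,0,-0.9,0.2,0,0,0],[1,0,-0.9,0.2,0,0,0],[1,0,-0.9,0.2,0,0,0],[1,0,-0.9,0.2,0,0,0],[1,0,-0.9,0.2,0,0,0],[1,0,-0.9,0.2,0,0,0],[1,0,-0.9,0.2,0,0,0],[1,0,-0.9,0.2,0,0,0],[1,0,-0.6,0.1,0,0,0],[1,0,-0.2,0.1,0,0,0],[1,0,0,0,0,0,0],[1,0,0,0,0,0,0]]}}

```text
time_s: 19.92
eef_pos: [0.4905, 0.37, 0.2187]
tool_rot: [1.214, 1.57, -1.928]
wrist_force: [-0.6, -0.2, -1.3]
gripper_width: 0.0316
```

```bash
python3 lookz.py w15
```

```text
tcp [0.4905 0.37   0.2187]
[[-2.e-04 -6.e-04 -1.e+00]
 [-5.e-04 -1.e+00  6.e-04]
 [-1.e+00  5.e-04  2.e-04]]
[-0.59 -0.23 -1.31] [-0.058 -0.027  0.003]
```

View pics/w15.png

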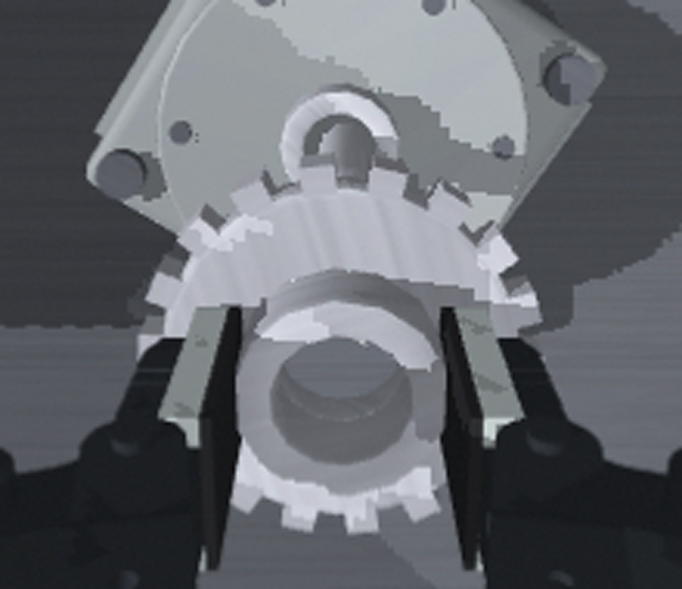

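{"api": "carry_out", "payload": {"rows": [[1,0.3,0,-0.04,0,0,0],[1,0.6,0,0,0,0,0],[1,0.6,0,0,0,0,0],[1,0.5,0,0,0,0,0],[1,0.3,0,0,0,0,0],[1,0.1,0,0,0,0,0],[1,0,0,0,0,0,0],[1,0,0,0,0,0,0]]}}

```text
time_s: 20.63
eef_pos: [0.4923, 0.3704, 0.1475]
tool_rot: [-2.65, 1.57, 0.491]
wrist_force: [-0.5, -0.4, -1.0]
gripper_width: 0.0312
```

{"api": "carry_out", "payload": {"rows": [[1,0.15,0,0,0,0,0],[1,0.15,0,0,0,0,0],[1,0.15,0,0,0,0,0],[1,0.15,0,0,0,0,0],[1,0,0,0,0,0,0],[1,0,0,0,0,0,0]]}}

```text
time_s: 21.13
eef_pos: [0.4915, 0.3704, 0.1282]
tool_rot: [0.946, 1.57, -2.197]
wrist_force: [-0.1, -0.2, -0.8]
gripper_width: 0.0313
```

```bash
python3 lookz.py w16
```

```text
tcp [0.4915 0.3704 0.1282]
[[-5.e-04 -7.e-04 -1.e+00]
 [-7.e-04 -1.e+00  7.e-04]
 [-1.e+00  7.e-04  5.e-04]]
[-0.14 -0.17 -0.81] [ 0.027 -0.002 -0.011]
```

View pics/w16.png

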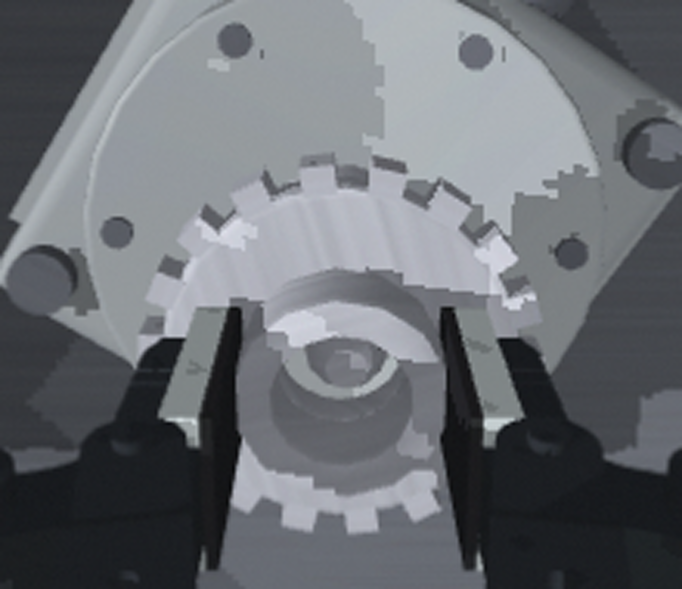

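Stub tip is inside the bore at (347,366), centred. I'll continue down to TCP z ≈ 0.0945 (1.12 units).

{"api": "carry_out", "payload": {"rows": [[1,0.2,0,0,0,0,0],[1,0.25,0,0,0,0,0],[1,0.25,0,0,0,0,0],[1,0.2,0,0,0,0,0],[1,0.1,0,0,0,0,0],[1,0.05,0,0,0,0,0],[1,0,0,0,0,0,0],[1,0,0,0,0,0,0]]}}

```text
time_s: 21.85
eef_pos: [0.4919, 0.3706, 0.0974]
tool_rot: [-2.681, 1.57, 0.46]
wrist_force: [0.0, 0.5, -1.3]
gripper_width: 0.0316
```

```bash
python3 lookz.py w17
```

```text
tcp [0.4919 0.3706 0.0974]
[[ 4.e-04 -8.e-04 -1.e+00]
 [ 2.e-04 -1.e+00  8.e-04]
 [-1.e+00 -2.e-04 -4.e-04]]
[ 0.05  0.49 -1.31] [-0.011 -0.01   0.026]
```

View pics/w17.png

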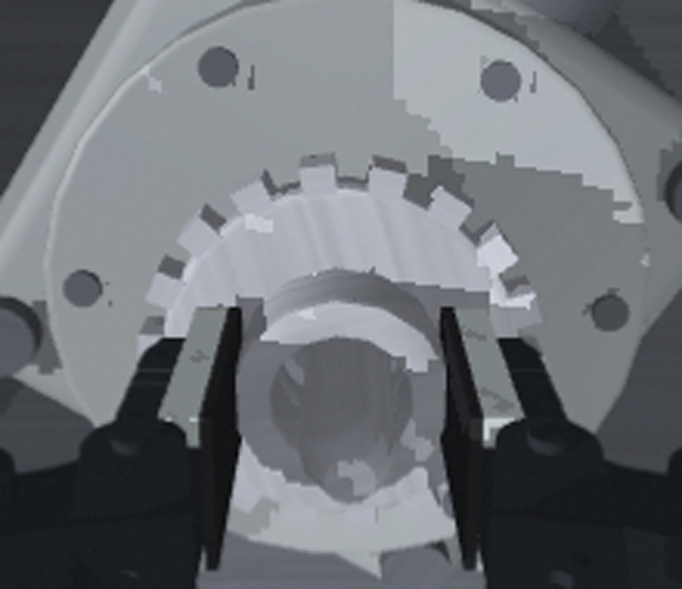

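Down another ~4 mm, watching force.

{"api": "carry_out", "payload": {"rows": [[1,0.08,0,0,0,0,0],[1,0.05,0,0,0,0,0],[1,0,0,0,0,0,0],[1,0,0,0,0,0,0]]}}

```text
time_s: 22.23
eef_pos: [0.4918, 0.3707, 0.0935]
tool_rot: [-2.433, 1.57, 0.708]
wrist_force: [0.5, -0.3, -0.2]
gripper_width: 0.0316
```

{"api": "carry_out", "payload": {"rows": [[1,0.02,0,0,0,0,0],[1,0,0,0,0,0,0],[0.3,0,0,0,0,0,0],[0,0,0,0,0,0,0],[-0.4,0,0,0,0,0,0],[-0.4,0,0,0,0,0,0],[-0.4,0,0,0,0,0,0],[-0.4,0,0,0,0,0,0]]}}

```text
time_s: 22.9
eef_pos: [0.4917, 0.3705, 0.0924]
tool_rot: [0.907, 1.57, -2.236]
wrist_force: [0.0, 0.4, 0.7]
gripper_width: 0.0598
```

```bash
python3 lookz.py w18
```

```text
tcp [0.4917 0.3705 0.0924]
[[-2.e-04 -8.e-04 -1.e+00]
 [-3.e-04 -1.e+00  8.e-04]
 [-1.e+00  3.e-04  2.e-04]]
[0.   0.39 0.74] [-0.008 -0.026  0.017]
```

View pics/w18.png

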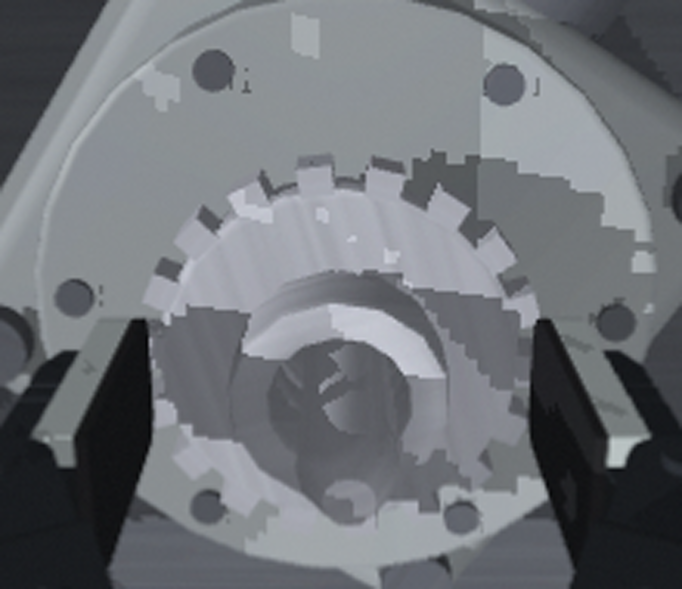

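{"api": "carry_out", "payload": {"rows": [[-1,-0.3,0,0,0,0,0],[-1,-0.9,0,0,0,0,0],[-1,-0.9,0,0,0,0,0],[-1,-0.9,0,0,0,0,0],[-1,-0.6,0,0,0,0,0],[-1,-0.1,0.5,0.1,0,0,0],[-1,0,0.93,0.1,0,0,0],[-1,0,0.93,0.1,0,0,0],[-1,0,0.93,0.1,0,0,0],[-1,0,0.93,0.1,0,0,0],[-1,0,0.93,0.1,0,0,0],[-1,0,0.93,0.1,0,0,0],[-1,0,0.93,0.1,0,0,0],[-1,0,0.93,0.1,0,0,0],[-1,0,0.93,0.1,0,0,0],[-1,0,0.93,0.1,0,0,0],[-1,0,0.93,0.1,0,0,0],[-1,0,0.93,0.1,0,0,0],[-1,0.3,0.7,0.1,0,0,0],[-1,0.3,0.4,0,0,0,0]]}}

```text
time_s: 24.62
eef_pos: [0.4493, -0.0141, 0.1869]
tool_rot: [-2.995, 1.568, 0.144]
wrist_force: [0.4, -0.2, 0.2]
gripper_width: 0.0853
```

{"api": "carry_out", "payload": {"rows": [[-1,0.8,0,0,0,0,0],[-1,0.8,0,0,0,0,0],[-1,0.4,0,0,0,0,0],[-1,0,0,0,0,0,0],[-1,0,0,0,0,0,0],[-1,0,0,0,0,0,0]]}}

```text
time_s: 25.12
eef_pos: [0.4504, -0.0121, 0.1272]
tool_rot: [-3.091, 1.568, 0.05]
wrist_force: [0.1, -0.5, 0.3]
gripper_width: 0.0854
```

```bash
python3 lookz.py w19
```

```text
tcp [ 0.4504 -0.0121  0.1272]
[[ 2.4e-03 -4.0e-04 -1.0e+00]
 [ 1.0e-04 -1.0e+00  4.0e-04]
 [-1.0e+00 -1.0e-04 -2.4e-03]]
[ 0.05 -0.52  0.3 ] [-0.005 -0.012 -0.002]
```

View pics/w19.png

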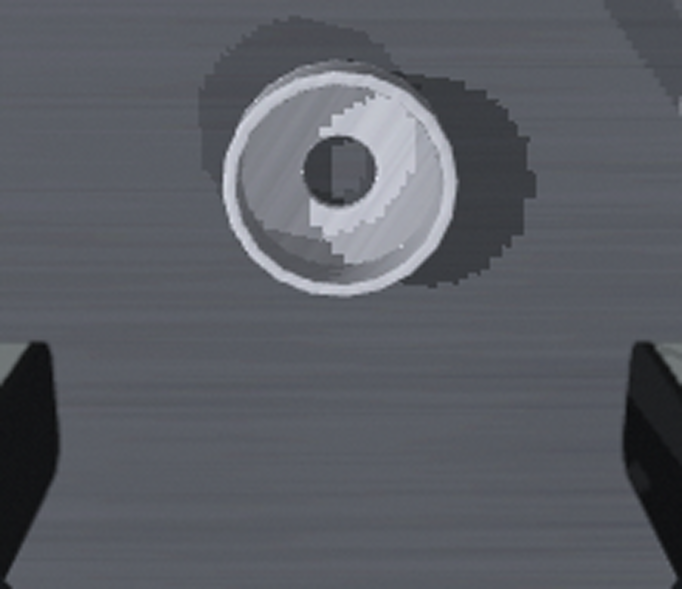

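```bash
python3 - <<'E'
from h import *
g=ld("w19")
print(onz(g,[150+340.5/3.1-.5,130+183.5/3.1-.5],.02),onz(g,[150+339.5/3.1-.5,130+172/3.1-.5],.005))
E
```

```text
[ 0.44788657 -0.01231471  0.02      ] [ 0.44693904 -0.01201794  0.005     ]
```

{"api": "carry_out", "payload": {"rows": [[-1,0.5,0,0,0,0,0],[-1,0.8,0,0,0,0,0],[-1,0.8,0,0,0,0,0],[-1,0.8,0,0,0,0,0],[-1,0.6,0,0,0,0,0],[-1,0.3,0,0,0,0,0],[-1,0,0,0,0,0,0],[-1,0,0,0,0,0,0]]}}

```text
time_s: 25.83
eef_pos: [0.4503, -0.0121, 0.0126]
tool_rot: [3.054, 1.57, -0.088]
wrist_force: [0.4, 0.1, 0.8]
gripper_width: 0.0849
```

{"api": "carry_out", "payload": {"rows": [[-1,0.25,0,0,0,0,0],[-1,0.1,0,0,0,0,0],[-1,0,0,0,0,0,0],[-0.6,0,0,0,0,0,0],[0,0,0,0,0,0,0],[0.5,0,0,0,0,0,0],[1,0,0,0,0,0,0],[1,0,0,0,0,0,0],[1,0,0,0,0,0,0],[1,0,0,0,0,0,0]]}}

```text
time_s: 26.67
eef_pos: [0.4499, -0.0121, 0.0022]
tool_rot: [-3.045, 1.569, 0.096]
wrist_force: [-2.2, -0.3, 7.4]
gripper_width: 0.0609
```

```bash
python3 lookz.py w20
```

```text
tcp [ 0.4499 -0.0121  0.0022]
[[ 1.4e-03 -3.0e-04 -1.0e+00]
 [ 1.0e-04 -1.0e+00  3.0e-04]
 [-1.0e+00 -1.0e-04 -1.4e-03]]
[-2.24 -0.25  7.42] [0.317 0.832 0.06 ]
```

View pics/w20.png

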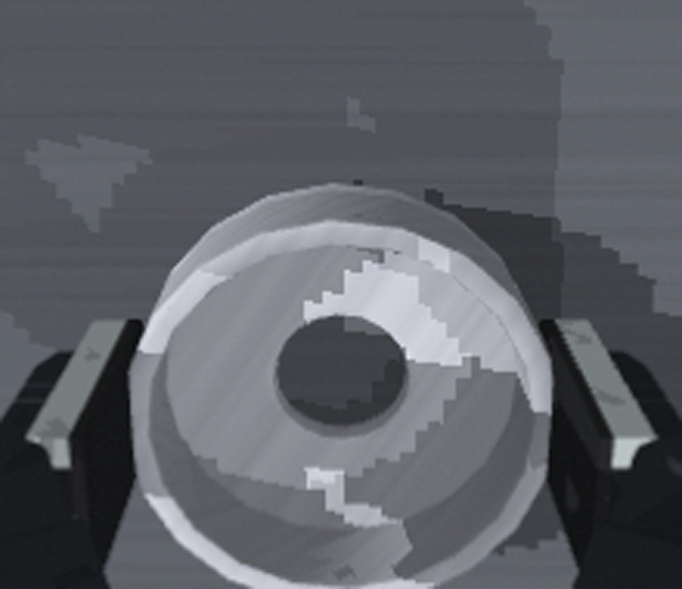

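```bash
python3 - <<'E'
from h import *
for n,u,v,z in(("w20",341,371,.005),("w20",340.5,412,.02),("w14",341,401,.022)):
    g=ld(n); X=onz(g,[150+(u+.5)/3.1-.5,130+(v+.5)/3.1-.5],z); print(g["Rt"].T@(X-g["p"]))
E
```

```text
[-0.00279504  0.00045169  0.00202327]
[-0.01779348  0.00037349  0.00088295]
[-0.0125795   0.00044122  0.00196921]
```

{"api": "carry_out", "payload": {"rows": [[1,-0.1,0,0,0,0,0],[1,-0.3,0,0,0,0,0],[1,-0.6,0,0,0,0,0],[1,-0.9,0,0,0,0,0],[1,-0.9,0,0,0,0,0],[1,-0.9,0,0,0,0,0],[1,-0.9,0,0,0,0,0],[1,-0.9,0,0,0,0,0],[1,-0.9,0,0,0,0,0],[1,-0.5,-0.4,0,0,0,0],[1,-0.1,-0.7,-0.1,0,0,0]]}}

```text
time_s: 27.63
eef_pos: [0.4535, 0.0201, 0.2155]
tool_rot: [-2.978, 1.564, 0.161]
wrist_force: [1.1, 0.2, -1.4]
gripper_width: 0.0612
```

{"api": "carry_out", "payload": {"rows": [[1,0,-0.9,-0.1,0,0,0],[1,0,-0.9,-0.1,0,0,0],[1,0,-0.9,-0.1,0,0,0],[1,0,-0.9,-0.1,0,0,0],[1,0,-0.9,-0.1,0,0,0],[1,0,-0.9,-0.1,0,0,0],[1,0,-0.9,-0.1,0,0,0],[1,0,-0.9,-0.1,0,0,0],[1,0,-0.9,-0.1,0,0,0],[1,0,-0.9,-0.1,0,0,0],[1,0,-0.9,-0.1,0,0,0],[1,0,-0.9,-0.1,0,0,0],[1,0,-0.6,-0.1,0,0,0],[1,0,-0.2,0,0,0,0],[1,0,0,0,0,0,0],[1,0,0,0,0,0,0],[1,0,0,0,0,0,0]]}}

```text
time_s: 29.05
eef_pos: [0.4916, 0.3677, 0.2117]
tool_rot: [2.482, 1.571, -0.661]
wrist_force: [-0.6, -0.1, -1.5]
gripper_width: 0.0612
```

```bash
python3 lookz.py w21
```

```text
tcp [0.4916 0.3677 0.2117]
[[ 1.0e-04 -1.4e-03 -1.0e+00]
 [-1.0e-04 -1.0e+00  1.4e-03]
 [-1.0e+00  1.0e-04 -1.0e-04]]
[-0.55 -0.08 -1.47] [-0.046 -0.056  0.03 ]
```

View pics/w21.png

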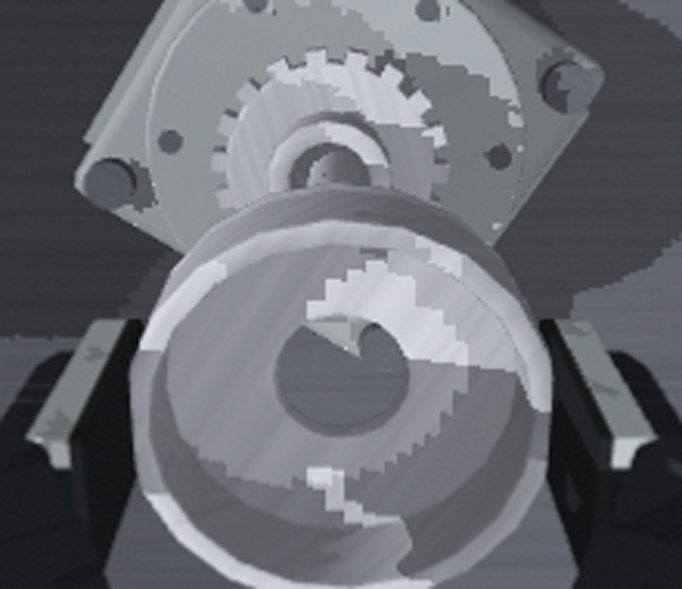

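{"api": "carry_out", "payload": {"rows": [[1,0.3,-0.09,0,0,0,0],[1,0.6,0,0,0,0,0],[1,0.6,0,0,0,0,0],[1,0.5,0,0,0,0,0],[1,0.3,0,0,0,0,0],[1,0.05,0,0,0,0,0],[1,0,0,0,0,0,0],[1,0,0,0,0,0,0]]}}

```text
time_s: 29.77
eef_pos: [0.4922, 0.3716, 0.1417]
tool_rot: [-2.574, 1.569, 0.567]
wrist_force: [-0.2, -0.1, -0.9]
gripper_width: 0.0608
```

```bash
python3 lookz.py w22
```

```text
tcp [0.4922 0.3716 0.1417]
[[ 1.4e-03 -8.0e-04 -1.0e+00]
 [ 9.0e-04 -1.0e+00  8.0e-04]
 [-1.0e+00 -9.0e-04 -1.4e-03]]
[-0.16 -0.14 -0.89] [-0.004 -0.062 -0.021]
```

View pics/w22.png

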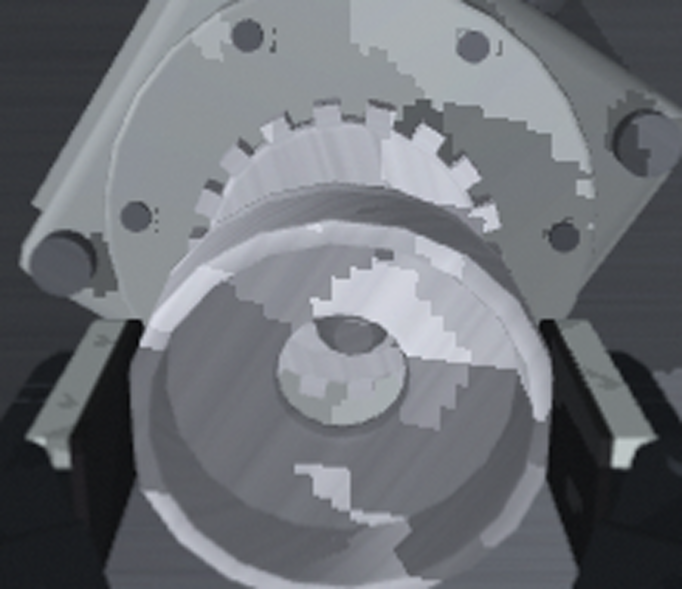

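{"api": "carry_out", "payload": {"rows": [[1,0.05,0.035,0,0,0,0],[1,0.15,0,0,0,0,0],[1,0.15,0,0,0,0,0],[1,0.15,0,0,0,0,0],[1,0.15,0,0,0,0,0],[1,0,0,0,0,0,0],[1,0,0,0,0,0,0]]}}

```text
time_s: 30.4
eef_pos: [0.4915, 0.3702, 0.1206]
tool_rot: [0.931, 1.57, -2.211]
wrist_force: [-0.7, 0.1, -0.8]
gripper_width: 0.061
```

```bash
python3 lookz.py w23
```

```text
tcp [0.4915 0.3702 0.1206]
[[-6.e-04 -8.e-04 -1.e+00]
 [-9.e-04 -1.e+00  8.e-04]
 [-1.e+00  9.e-04  6.e-04]]
[-0.7   0.09 -0.77] [-0.042 -0.063 -0.053]
```

View pics/w23.png

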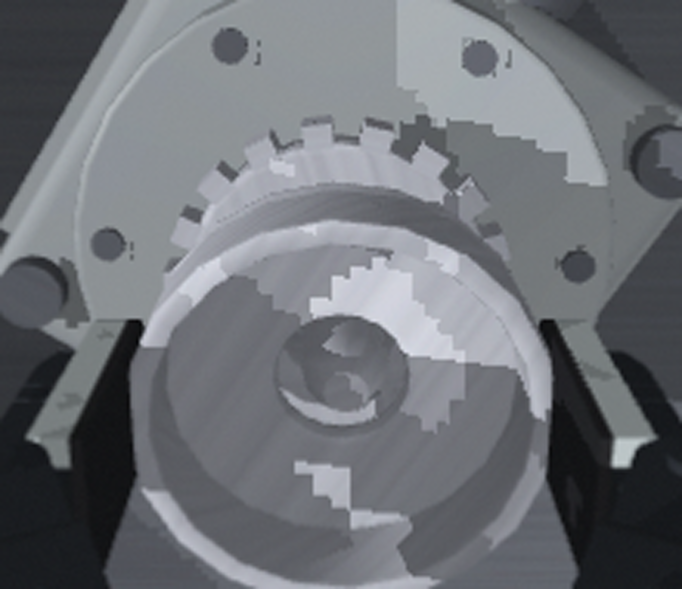

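Stub is in the drum's hole, centred. 12.5 mm (0.42) remain.

{"api": "carry_out", "payload": {"rows": [[1,0.15,0,0,0,0,0],[1,0.12,0,0,0,0,0],[1,0.08,0,0,0,0,0],[1,0.05,0,0,0,0,0],[1,0,0,0,0,0,0],[1,0,0,0,0,0,0]]}}

```text
time_s: 30.95
eef_pos: [0.4917, 0.3704, 0.1091]
tool_rot: [1.35, 1.571, -1.793]
wrist_force: [-0.2, 0.2, -0.9]
gripper_width: 0.0608
```

{"api": "carry_out", "payload": {"rows": [[1,0.05,0,0,0,0,0],[1,0,0,0,0,0,0],[1,0,0,0,0,0,0]]}}

```text
time_s: 31.2
eef_pos: [0.492, 0.3707, 0.1083]
tool_rot: [-2.478, 1.569, 0.663]
wrist_force: [0.1, 0.7, 1.3]
gripper_width: 0.0606
```

```bash
python3 lookz.py w24
```

```text
tcp [0.492  0.3707 0.1083]
[[ 1.e-03 -7.e-04 -1.e+00]
 [ 8.e-04 -1.e+00  7.e-04]
 [-1.e+00 -8.e-04 -1.e-03]]
[0.06 0.67 1.26] [ 0.036 -0.047  0.022]
```

{"api": "carry_out", "payload": {"rows": [[0,0,0,0,0,0,0],[-0.5,0,0,0,0,0,0],[-0.9,0,0,0,0,0,0],[-0.9,0,0,0,0,0,0],[-1,0,0,0,0,0,0],[-1,0,0,0,0,0,0]]}}

```text
time_s: 31.75
eef_pos: [0.4916, 0.3703, 0.1075]
tool_rot: [0.654, 1.571, -2.488]
wrist_force: [-0.0, -0.6, -0.0]
gripper_width: 0.0855
```

```bash
python3 lookz.py w25
```

```text
tcp [0.4916 0.3703 0.1075]
[[-2.e-04 -8.e-04 -1.e+00]
 [-2.e-04 -1.e+00  8.e-04]
 [-1.e+00  2.e-04  2.e-04]]
[-0.02 -0.62 -0.01] [-0.056 -0.037 -0.037]
```

View pics/w25.png

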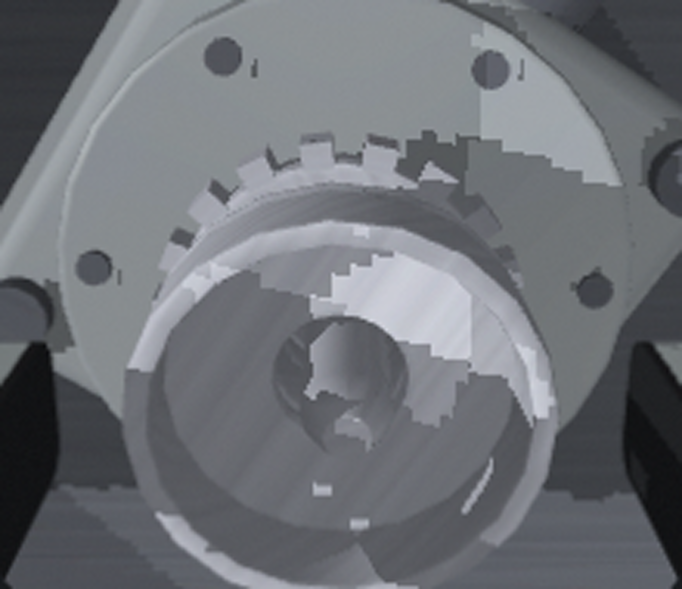

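{"api": "carry_out", "payload": {"rows": [[-1,-0.2,0,0,0,0,0],[-1,-0.6,0,0,0,0,0],[-1,-0.9,0,0,0,0,0],[-1,-0.9,0,0,0,0,0],[-1,-0.9,0,0,0,0,0],[-1,-0.6,0.5,-0.1,0,0,0],[-1,-0.2,0.93,-0.2,0,0,0],[-1,0,0.93,-0.2,0,0,0],[-1,0,0.93,-0.2,0,0,0],[-1,0,0.93,-0.2,0,0,0],[-1,0,0.93,-0.2,0,0,0],[-1,0,0.93,-0.2,0,0,0],[-1,0,0.93,-0.2,0,0,0],[-1,0,0.93,-0.2,0,0,0],[-1,0,0.93,-0.2,0,0,0],[-1,0,0.93,-0.2,0,0,0],[-1,0,0.93,-0.2,0,0,0],[-1,0,0.93,-0.2,0,0,0],[-1,0,0.93,-0.2,0,0,0],[-1,0,0.93,-0.2,0,0,0]]}}

```text
time_s: 33.47
eef_pos: [0.5785, -0.0367, 0.2374]
tool_rot: [-3.115, 1.57, 0.026]
wrist_force: [0.1, -0.5, 0.0]
gripper_width: 0.0852
```

{"api": "carry_out", "payload": {"rows": [[-1,0,0.93,-0.15,0,0,0],[-1,0,0.93,-0.1,0,0,0],[-1,0.1,0.6,-0.05,0,0,0],[-1,0.4,0.2,0,0,0,0],[-1,0.8,0,0,0,0,0],[-1,0.8,0,0,0,0,0],[-1,0.6,0,0,0,0,0],[-1,0,0,0,0,0,0],[-1,0,0,0,0,0,0],[-1,0,0,0,0,0,0]]}}

```text
time_s: 34.3
eef_pos: [0.5882, -0.1153, 0.1576]
tool_rot: [2.852, 1.568, -0.29]
wrist_force: [-0.1, -0.0, 0.1]
gripper_width: 0.0853
```

```bash
python3 lookz.py w26; python3 - <<'E'
from h import *
g=get_image("scene");cv2.imwrite("pics/s26.png",cv2.resize(g["pixels"][160:270,370:500],None,fx=5,fy=5,interpolation=cv2.INTER_CUBIC))
E
```

```text
tcp [ 0.5882 -0.1153  0.1576]
[[ 2.5e-03 -4.0e-04 -1.0e+00]
 [-8.0e-04 -1.0e+00  4.0e-04]
 [-1.0e+00  8.0e-04 -2.5e-03]]
[-0.11 -0.02  0.11] [ 0.01   0.018 -0.015]
```

View pics/w26.png

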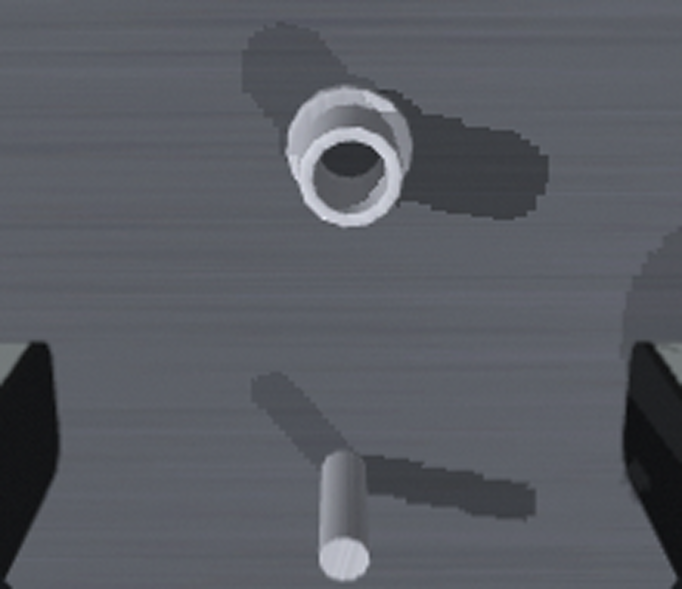

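View pics/s26.png

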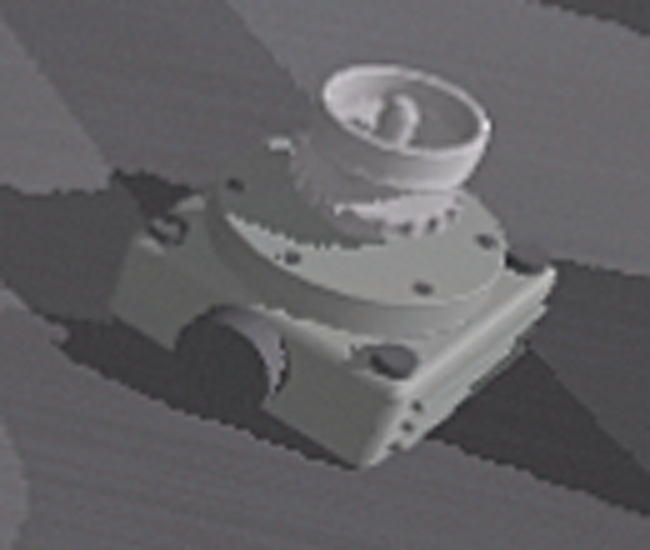

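```bash
python3 - <<'E'
from h import *
g=ld("w26")
print(onz(g,[150+351.5/3.1-.5,130+177/3.1-.5],.04))
E
```

```text
[ 0.58462296 -0.11870652  0.04      ]
```

{"api": "carry_out", "payload": {"rows": [[-1,0.4,0.09,0.04,0,0,0],[-1,0.8,0,0,0,0,0],[-1,0.8,0,0,0,0,0],[-1,0.8,0,0,0,0,0],[-1,0.8,0,0,0,0,0],[-1,0.4,0,0,0,0,0],[-1,0.2,0,0,0,0,0],[-1,0,0,0,0,0,0],[-1,0,0,0,0,0,0]]}}

```text
time_s: 35.15
eef_pos: [0.5871, -0.1179, 0.031]
tool_rot: [2.951, 1.569, -0.191]
wrist_force: [0.8, 0.3, -0.5]
gripper_width: 0.0855
```

```bash
python3 lookz.py w27
```

```text
tcp [ 0.5871 -0.1179  0.031 ]
[[ 1.9e-03 -4.0e-04 -1.0e+00]
 [-4.0e-04 -1.0e+00  4.0e-04]
 [-1.0e+00  4.0e-04 -1.9e-03]]
[ 0.85  0.27 -0.48] [-0.013  0.011 -0.029]
```

View pics/w27.png

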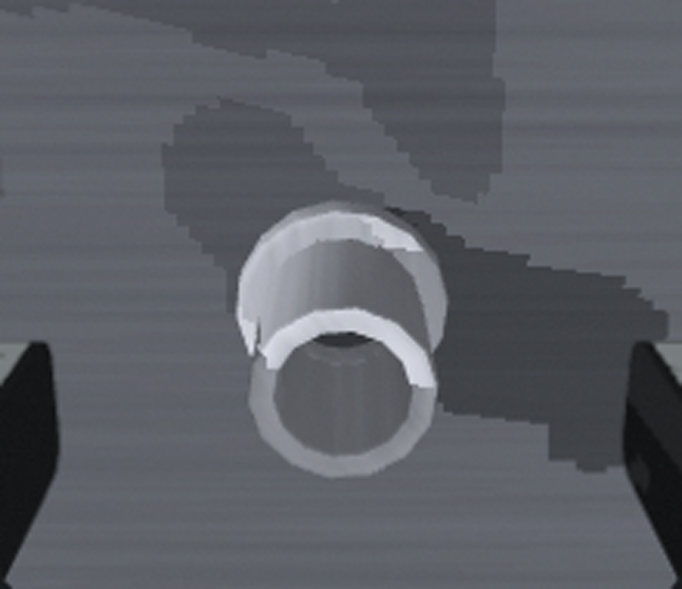

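Centred. Down ~11 mm to TCP z≈0.020 and grip.

{"api": "carry_out", "payload": {"rows": [[-1,0.25,0,0,0,0,0],[-1,0.1,0,0,0,0,0],[-1,0,0,0,0,0,0],[0,0,0,0,0,0,0],[0.3,0,0,0,0,0,0],[1,0,0,0,0,0,0],[1,0,0,0,0,0,0],[1,0,0,0,0,0,0],[1,0,0,0,0,0,0],[1,0,0,0,0,0,0],[1,0,0,0,0,0,0]], "grip_force": 60}}

```text
time_s: 36.12
eef_pos: [0.5865, -0.1179, 0.0197]
tool_rot: [2.906, 1.57, -0.236]
wrist_force: [-0.2, -0.1, 3.3]
gripper_width: 0.0276
```

```bash
python3 lookz.py w28
```

```text
tcp [ 0.5865 -0.1179  0.0197]
[[ 1.e-03 -6.e-04 -1.e+00]
 [-2.e-04 -1.e+00  6.e-04]
 [-1.e+00  2.e-04 -1.e-03]]
[-0.17 -0.13  3.28] [-0.049  0.016  0.048]
```

View pics/w28.png

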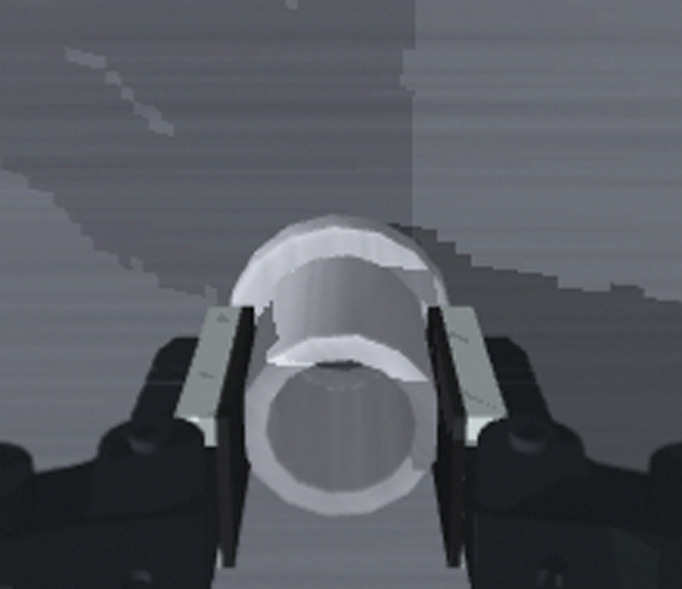

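```bash
python3 - <<'E'
from h import *
for n,u,v,z in(("w28",341,430,.040),):
    g=ld(n); X=onz(g,[150+(u+.5)/3.1-.5,130+(v+.5)/3.1-.5],z); print(g["Rt"].T@(X-g["p"]))
E
```

```text
[-0.02030087  0.00044841  0.00234231]
```

{"api": "carry_out", "payload": {"rows": [[1,-0.1,0,0,0,0,0],[1,-0.3,0,0,0,0,0],[1,-0.6,0,0,0,0,0],[1,-0.9,0,0,0,0,0],[1,-0.9,0,0,0,0,0],[1,-0.9,0,0,0,0,0],[1,-0.9,0,0,0,0,0],[1,-0.9,0,0,0,0,0],[1,-0.9,0,0,0,0,0],[1,-0.6,-0.4,0.1,0,0,0],[1,-0.2,-0.7,0.1,0,0,0],[1,0,-0.9,0.2,0,0,0],[1,0,-0.9,0.2,0,0,0],[1,0,-0.9,0.2,0,0,0],[1,0,-0.9,0.2,0,0,0]]}}

```text
time_s: 37.42
eef_pos: [0.5552, 0.0244, 0.2352]
tool_rot: [-0.266, 1.57, 2.875]
wrist_force: [1.3, -0.1, -1.8]
gripper_width: 0.0271
```

{"api": "carry_out", "payload": {"rows": [[1,0,-0.9,0.2,0,0,0],[1,0,-0.9,0.2,0,0,0],[1,0,-0.9,0.2,0,0,0],[1,0,-0.9,0.2,0,0,0],[1,0,-0.9,0.2,0,0,0],[1,0,-0.9,0.2,0,0,0],[1,0,-0.9,0.2,0,0,0],[1,0,-0.9,0.2,0,0,0],[1,0,-0.9,0.2,0,0,0],[1,0,-0.9,0.2,0,0,0],[1,0,-0.9,0.15,0,0,0],[1,0,-0.9,0,0,0,0],[1,0,-0.6,0,0,0,0],[1,0,-0.2,0,0,0,0],[1,0,0,0,0,0,0],[1,0,0,0,0,0,0],[1,0,0,0,0,0,0]]}}

```text
time_s: 38.83
eef_pos: [0.4921, 0.3702, 0.2354]
tool_rot: [1.279, 1.57, -1.864]
wrist_force: [-0.4, -0.4, -1.5]
gripper_width: 0.027
```

```bash
python3 lookz.py w29
```

```text
tcp [0.4921 0.3702 0.2354]
[[-1.0e-04 -1.6e-03 -1.0e+00]
 [-3.0e-04 -1.0e+00  1.6e-03]
 [-1.0e+00  3.0e-04  1.0e-04]]
[-0.39 -0.4  -1.55] [-0.028 -0.04   0.021]
```

View pics/w29.png

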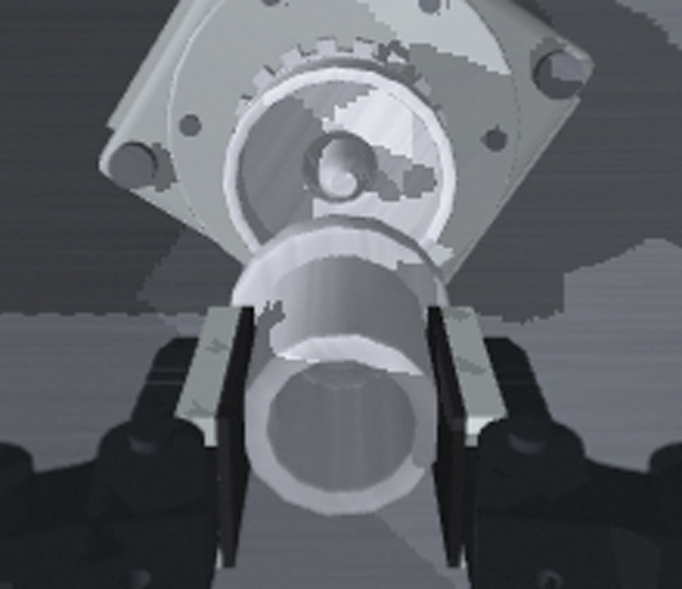

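{"api": "carry_out", "payload": {"rows": [[1,0.3,0,0,0,0,0],[1,0.6,0,0,0,0,0],[1,0.6,0,0,0,0,0],[1,0.6,0,0,0,0,0],[1,0.35,0,0,0,0,0],[1,0.1,0,0,0,0,0],[1,0,0,0,0,0,0],[1,0,0,0,0,0,0]]}}

```text
time_s: 39.55
eef_pos: [0.4925, 0.3713, 0.1596]
tool_rot: [-2.661, 1.569, 0.48]
wrist_force: [0.4, 0.0, -1.7]
gripper_width: 0.0268
```

{"api": "carry_out", "payload": {"rows": [[1,0.1,0,0,0,0,0],[1,0.1,0,0,0,0,0],[1,0.1,0,0,0,0,0],[1,0.1,0,0,0,0,0],[1,0,0,0,0,0,0],[1,0,0,0,0,0,0]]}}

```text
time_s: 40.05
eef_pos: [0.4919, 0.3712, 0.1464]
tool_rot: [0.974, 1.57, -2.168]
wrist_force: [-0.8, -0.6, -1.6]
gripper_width: 0.0272
```

```bash
python3 lookz.py w30
```

```text
tcp [0.4919 0.3712 0.1464]
[[-3.e-04 -7.e-04 -1.e+00]
 [-5.e-04 -1.e+00  7.e-04]
 [-1.e+00  5.e-04  3.e-04]]
[-0.82 -0.6  -1.58] [-0.    -0.011 -0.001]
```

View pics/w30.png

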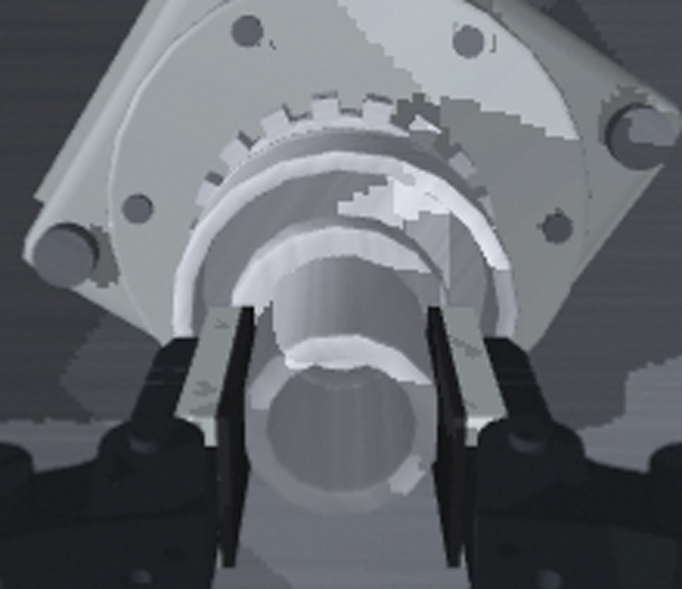

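{"api": "carry_out", "payload": {"rows": [[1,0.1,0.03,0,0,0,0],[1,0.1,0,0,0,0,0],[1,0.1,0,0,0,0,0],[1,0.08,0,0,0,0,0],[1,0.04,0,0,0,0,0],[1,0,0,0,0,0,0],[1,0,0,0,0,0,0]]}}

```text
time_s: 40.68
eef_pos: [0.492, 0.3704, 0.134]
tool_rot: [1.642, 1.571, -1.501]
wrist_force: [0.3, 0.6, -1.7]
gripper_width: 0.0275
```

{"api": "carry_out", "payload": {"rows": [[1,0.06,0,0,0,0,0],[1,0.03,0,0,0,0,0],[1,0.02,0,0,0,0,0],[1,0,0,0,0,0,0],[1,0,0,0,0,0,0]]}}

```text
time_s: 41.1
eef_pos: [0.492, 0.3704, 0.1308]
tool_rot: [-0.812, 1.571, 2.329]
wrist_force: [-0.5, -0.6, -2.7]
gripper_width: 0.0271
```

{"api": "carry_out", "payload": {"rows": [[1,0.03,0,0,0,0,0],[1,0,0,0,0,0,0],[1,0,0,0,0,0,0]]}}

```text
time_s: 41.35
eef_pos: [0.4922, 0.3705, 0.1307]
tool_rot: [-2.692, 1.57, 0.449]
wrist_force: [-1.1, -1.5, 4.3]
gripper_width: 0.0274
```

```bash
python3 lookz.py w31
```

```text
tcp [0.4922 0.3705 0.1307]
[[ 9.e-04 -6.e-04 -1.e+00]
 [ 4.e-04 -1.e+00  6.e-04]
 [-1.e+00 -4.e-04 -9.e-04]]
[-1.14 -1.51  4.31] [-0.404  0.67  -0.038]
```

View pics/w31.png

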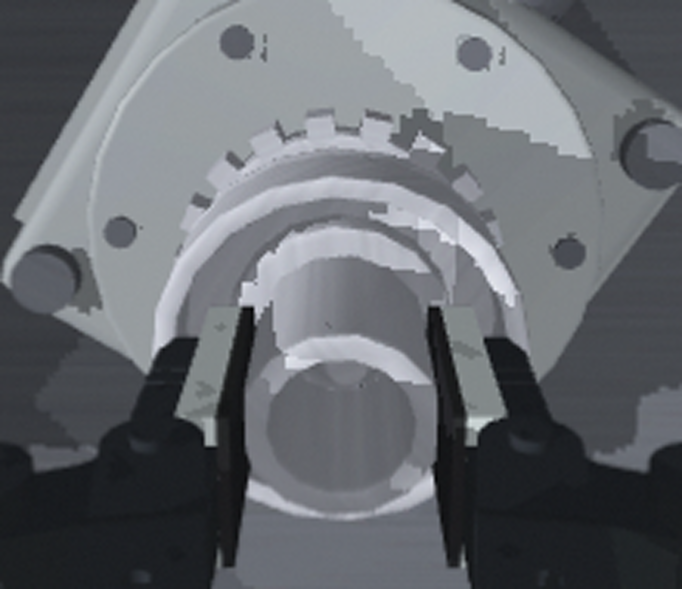

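{"api": "carry_out", "payload": {"rows": [[0.5,0,0,0,0,0,0],[0.2,0,0,0,0,0,0],[-0.1,0,0,0,0,0,0],[-0.3,0,0,0,0,0,0],[-0.3,0,0,0,0,0,0],[-0.3,0,0,0,0,0,0],[-0.3,-0.2,0,0,0,0,0],[-0.3,-0.5,0,0,0,0,0],[-0.3,-0.8,0,0,0,0,0],[-0.3,-0.9,0,0,0,0,0],[-0.3,-0.9,0,0,0,0,0],[-0.3,-0.5,0,0.5,0,0,0],[-0.3,0,0,0.8,0,0,0],[-0.3,0,0,0.8,0,0,0],[-0.3,0,0,0.5,0,0,0],[-0.3,0,0,0,0,0,0],[-0.3,0,0,0,0,0,0],[-0.3,0,0,0,0,0,0],[-0.3,0,0,0,0,0,0]]}}

```text
time_s: 42.98
eef_pos: [0.4146, 0.3704, 0.2437]
tool_rot: [1.593, 1.57, -1.55]
wrist_force: [0.2, -0.2, 0.2]
gripper_width: 0.0554
```

```bash
python3 look.py pics/w32.png; python3 - <<'E'
from h import *
g=get_image("scene");cv2.imwrite("pics/s32.png",cv2.resize(g["pixels"][140:270,200:500],None,fx=2.6,fy=2.6,interpolation=cv2.INTER_CUBIC))
f={n:None for n in DIM}
for n in("piston","bearing","socket","gudgeon"):
    for q in silhouettes("scene",n)[:1]: print(n,q["conf"],q["bbox"])
E
```

```text
tcp [0.4146 0.3704 0.2437]
[[ 0.0e+00 -1.4e-03 -1.0e+00]
 [-3.0e-04 -1.0e+00  1.4e-03]
 [-1.0e+00  3.0e-04 -0.0e+00]]
piston 0.79 [312.5, 209.5, 22.6, 28.1]
bearing 0.83 [322.6, 185.2, 18.8, 20.2]
socket 0.57 [239.6, 220.6, 13.0, 27.3]
```

View pics/w32.png

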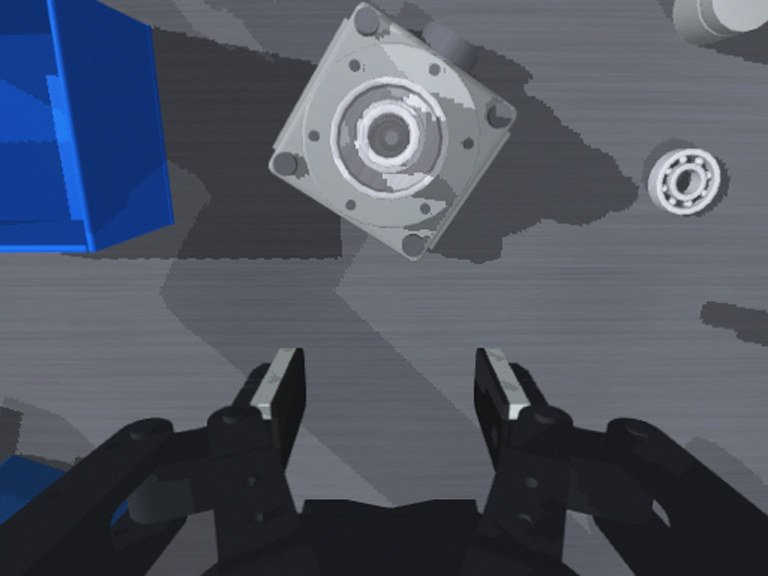

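View pics/s32.png

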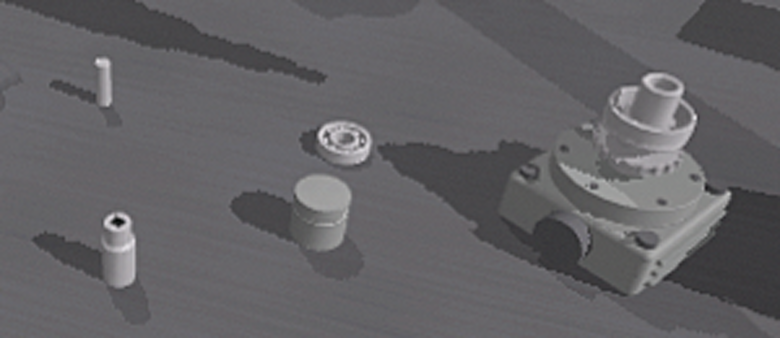

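```bash
python3 - <<'E'
from h import *
w=get_image("wrist");s=get_image("scene")
A=np.zeros((3,3));b=np.zeros(3)
for g,uv in((w,[389.5/1.5-.5,133.5/1.5-.5]),(s,[200+662.5/2.6-.5,140+84.5/2.6-.5])):
    C,v=ray(g,uv);v/=np.linalg.norm(v);P=np.eye(3)-np.outer(v,v);A+=P;b+=P@C
print(np.linalg.solve(A,b), "expect .4917 .3703 .151")
print(sense()["wrist_force"]); print(sign_off())
E
```

```text
[0.49128163 0.37001392 0.14993048] expect .4917 .3703 .151
[ 0.83224769  0.41119904 -0.57447832]
the job is handed in; nothing more can be done
None
```

I fitted the collar, sprocket, drum and hub onto the crank stub in that order. Each part was lowered to contact and released before I fetched the next. I handed the job in at about 43 s; the hand-in reports no verdict.

**Stack:** The last wrist and scene pictures show all four parts level and centred on the stub. Two-view triangulation puts the hub's top at (0.491, 0.370, 0.150) m, against an expected (0.492, 0.370, 0.151) m.

**Clearance:** The gripper was open, about 80 mm to the side and well above the stack. It felt only noise-level force.

**Other parts:** The piston, bearing, socket and gudgeon stand upright in the final scene picture, seemingly where they were. The network did not report the gudgeon in that last picture, so I checked it by eye only.

**Disagreements:**
- The wrist camera read x about 2 mm lower than the top and scene cameras. I aimed by the values that agreed with the fingers.
- The gripper's width reading was about 3 mm under each part's true diameter.
- One early wrist picture was taken before the arm had settled and gave positions up to about 5 mm off. I measured those parts again once the arm was still.

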